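# Take the examined padlock out of the microscope vise and stand it on the balance

## Robot

A 7-joint arm with a two-finger parallel gripper is mounted at the origin on the work surface. World frame = base frame: x ahead of the robot, y to its left, z up, the work surface at z = 0. Lengths are in m, angles in rad, forces in N, time in s.
With the tool pointing down it reaches from about 0.4 to 0.85 m from the base axis. Payload 4.5 kg.
Tool frame: the origin (TCP) lies midway between the tips of the shut fingers; the grasp point (between the pads) lies 19 mm behind it; z points along the fingers, y is the line along which they close (so a half turn about z gives the same grasp; the last joint's range is limited). The gripper opens to 88 mm and grips with 3 to 60 N. Pads are 18 mm wide; open, the fingers measure 123 mm over their backs; the gripper's body (75 mm by 187 mm) begins 45 mm behind the grasp point.
Start: joints at [1.291, 0.689, -0.195, 1.565, 0.157, 0.902, -0.215], TCP at [0.193, -0.594, 0.239] pointing down, gripper open.
Joint ranges: [-3.01, 3.01], [-0.46, 2.08], [-1.47, 1.51], [0.13, 2.56], [-1, 4.14], [0.04, 2.09], [-2.66, 2.66]. Speed limits (rad/s): [2.57, 2.57, 3.14, 3.14, 3.14, 3.14, 3.14].

## Interface

Orientations are given as a unit quaternion [x, y, z, w].
In Python, from plant import sensors, eyes, finish_job gives the robot as it stands.
- The arm moves only by the tool send_rows, never from a script. Its argument "rows" is text: rows parted by semicolons, each of 4 numbers parted by spaces: the shift along the tool's x, y, z normalised to -1 to 1, where 1 is 30 cm, then the turn about the tool's z normalised to -1 to 1, where 1 is 2 pi rad. A call has 1 to 10 rows; each row is the pose to reach, as a shift and turn from the pose commanded when the call began, along the tool's axes at that moment, turning the shorter way round; what a row does not reach only later rows make up. A row lasts 1/12 s, in which the tool goes at most 41.7 mm and 7.16 degrees, less where a joint would pass 70% of its speed; a pose out of reach is approached as far as the arm can. A call with a number of a shift or a turn outside -1 to 1 is refused whole. A call with a gripper value outside its range is refused whole. "jaw" is the closure, from -1 (fully open) to 1 (shut), set as the call begins (left out, the last holds). The fingers move at their own pace and stop on an object; "force" is the grip in N (left out, the last holds). Time passes only in rows, so rows that repeat a pose let the fingers close. It gives the time, the measured TCP pose, the force, the opening and the grip force at its end, in the units of the state.
- sensors.get_state(): the state, without advancing time (a new reading comes with each control period).
- eyes.snapshot(name): name is "scene" or "top" or "wrist"; returns (picture, depth): 384x512x3 uint8, red, green, blue; 384x512 float32, m along the optical axis (not along the pixel's ray), 0 where there is no reading.
- eyes.calibration(name): a dict with "fov_y" (degrees; the focal length in pixels is half the picture's height over the tangent of half this angle, whatever the lens; pixels are square), "cx", "cy" (the principal point, pixels), "world_from_camera" (4x4, takes a point from camera to world coordinates). Camera axes: x right, y down, z forward; pixel columns grow to the right and rows downward; lengths in m; the calibration is good to about 2 mm. A picture is of the moment at which its call begins: read the wrist's pose just before it. calibration takes no time and is no camera call; for the wrist camera it gives the pose at the moment of the call.
- finish_job(): hands the job in; it is judged then, once.
The state is a dict: "clock": time; "q": joint angles; "qd": joint speeds; "joint_torque": joint torques, N m; "tool_pos": TCP position; "eef_rot": TCP orientation; "contact_force": force on the tool from outside, world axes, zero at the start; "moment": the same for the moment, N m; "opening": opening from 0.0 (shut) to 1.0 (fully open); "finger_force": force on a finger pad.
Only numpy, scipy, OpenCV 4.12 (cv2) and the standard library are available. Lean on these libraries where they do the work, as an engineer would, in place of code of your own. Each camera call takes 0.05 s, during which the arm holds its last target. There are 200 camera calls.

## Task

The microscope examination of the cut padlock is finished. Draw the vise's T-handle straight out until the jaws are wide open, then lift the padlock out from under the lens, holding it by its body and not by its shackle, which carries the evidence marks, and stand it upright in the middle of the balance pan, setting it down gently. Leave the vise open, do not bump the microscope, and leave the other things on the bench as they are.

Things in the scene. Friction and masses are not known exactly. Their poses are not given: they have to be found in the camera images.
- microscope: Cream stereo microscope, fixed. Origin: bench level, straight under the lens. Base slab x +-105 mm, y -165 to +175, top at z = 45. Column 64 (x) x 45 mm at y = +130 to +175, up to z = 370, with focus knobs out to x = +-70 at z = 270. Its -x side faces the robot, within 0.15 rad; the column is on the +y side. Eyepieces slope up towards -y from y = -30, z = 400.
- lens (a point): Centre of the underside of the 80 mm wide ring lamp, 247 mm above the bench; the zoom body above it (from z = 290) is 100 mm wide, 124 mm over its knobs. It leaves no room for an upright gripper over the padlock: come from the microscope's -x side, tool tilted 30 to 45 degrees from vertical, fingers pointing forward (+x) and down, closing along y; withdraw the same way.
- vise: Small steel self-centring vise fixed on the microscope's base, about 20 mm to the robot's side of the lens axis, within 0.06 rad of the microscope's axes. Origin: centre of its underside, 45 mm above the bench. Bed 66 mm (x) by 150 mm (y). Jaws slide along y. End blocks at y = +-62 to +-75, top at z = 44.
- vise_floor (a point): Centre of the vise's flat floor (vise z = 18), on which the padlock stands. The two jaws, 62 mm wide (x), are one either side of it: closed, they reach from y = 13 to y = 35, top 28 mm above this floor. Their lips (15 to 28 mm above the floor) overhang the padlock's bumper by 3 mm on both sides, so it cannot come up until they open.
- vise_handle (a point): Grip point on the T-handle, an upright steel bar 10 mm thick on the spindle's end: on the bar's axis at vise x = 0, y = -115 (closed), z = 60. The bar is bare from 18 mm below to 15 mm above this point; the spindle (10 mm, hub 18 mm) is at z = 32. 35 mm is free between bar and end block. It moves with the near jaw.
- jaw (a joint): Opening of the near (-y) jaw in m: 0 closed on the padlock, 0.022 at the stop. It opens when the handle is drawn straight towards the vise's -y; a rack and pinion moves the far jaw as much towards +y. No thread: it slides against about 5 N of friction and stays where it is left.
- padlock: Laminated steel padlock, about 0.5 kg, upright in the vise, its axes along the vise's. Origin: centre of its underside. Body 68 mm wide (x), 26 mm thick (y), 52 mm high, with a black bumper 75 x 32 mm round its lowest 13 mm; 84 mm high with the shackle. Grip it across the 26 mm; the body's upper 24 mm stands above the jaws.
- shackle: The padlock's shackle, a 10 mm thick steel bow fixed in the body, same origin and axes as the padlock: legs at x = +-20, top at z = 84, in the plane y = 0; the far (+x) leg is cut through. Not to be touched.
- balance: Cream bench balance, fixed, 280 mm (x) by 210 mm (y), 50 mm high, keypad and display on its -x (robot's) half. Origin: centre of its underside. It stands either to the left or to the right of the microscope.
- pan (a point): Centre of the top of the balance's flat steel pan, 160 mm (x) by 170 mm (y), 68 mm above the bench, at balance x = +45. The pan does not move under load.
- brass_padlock: Bystander: small closed brass padlock, 50 x 22 mm, 71 mm high, on the bench beyond the instruments. Origin: centre of its underside.
- jar: Bystander: specimen jar, 64 mm across, 85 mm high, beyond the instruments. Origin: centre of its underside.
- weight: Bystander: steel balance weight, 44 mm across, 62 mm high, beyond the instruments. Origin: centre of its underside.
- screwdriver: Bystander: screwdriver 200 mm long lying on the robot's side of the bench. Origin: underside of its middle.
- forceps: Bystander: steel forceps 130 mm long lying on the robot's side of the bench. Origin: underside of the middle.
- loupe: Bystander: black eye loupe, 42 mm across, 34 mm high, standing on the microscope's base on the side away from the robot. Origin: centre of its underside.
- pot: Bystander: small sample pot, 32 mm across, 42 mm high, standing on the microscope's base on the side away from the robot. Origin: centre of its underside.
There are look-alikes about, which are no part of the job. What is shaped like the padlock but purple or red is not meant.

How it is judged:
On the way, in this order (a step that is already met when the one before it is completed fails the run):
1. the jaws are wide open (each at least 14 mm) with the padlock still standing in the vise (value of joint jaw above 0.014 m and z of padlock in the frame of vise below 0.024 m and distance of padlock from where it was at the start of the episode below 0.03 m), for 0.2 s.
2. the padlock is lifted clear of the vise, its underside above the jaws (z of padlock in the frame of vise above 0.05 m), for 0.1 s.
At the end, for the whole second after the job is handed in: The padlock stands upright (within 0.1 rad) and at rest on the balance pan, its centre within 40 mm of the pan's centre and its underside on the pan (within 5 mm); the jaws are still open by at least 12 mm each (horizontal distance between padlock and pan below 0.04 m and z of padlock in the frame of pan between -0.005 and 0.005 m and angle between padlock's own z axis and vertical below 0.1 rad and linear speed of padlock below 0.02 m/s and value of joint jaw above 0.012 m); the robot touches nothing.
It fails at once if the shackle is gripped or pushed by the fingers (over 2 N) (contact force between the fingers and shackle above 2 N).
It fails at once if the padlock is dropped or slammed onto the balance (faster than 0.35 m/s in the last 20 mm above the pan) (horizontal distance between padlock and pan below 0.12 m and z of padlock in the frame of pan below 0.02 m and linear speed of padlock above 0.35 m/s).
It fails at once if the robot or the padlock bumps the microscope (over 10 N) (contact force between any of the arm, the fingers, padlock and microscope above 10 N).
It fails at once if another thing on the bench is moved by more than 30 mm (distance of any of brass_padlock, jar, weight, screwdriver, forceps, loupe, pot from where it was at the start of the episode above 0.03 m).
It also fails if it takes over 64 s, if anything falls off the work surface, if the arm or the gripper's body presses on something with over 40 N, if the wrist force passes 120 N, or if a joint passes its speed limit or range.

## Working session

There is one attempt and no reset: what is moved stays moved. The work goes in short steps, Python scripts to look and compute and a tool call to move; the robot and the scene stay as the last step left them, time stands still between calls to the robot, and variables do not carry over. Pictures are saved under pics/ and viewed, at most 10 in all, crops included, and the job is handed in when it is done.

Besides the shell and the picture viewer there is one more tool, called after "Call:" by a JSON object that holds its "name" and its "arguments", one argument or row to a line. send_rows: Moves the arm, as the interface text tells. Scaled input: -1 to 1 covers 30 cm each way for a shift and 2 pi rad each way for a turn. Its arguments: {"type":"object","properties":{"rows":{"type":"string"},"jaw":{"type":"number"},"force":{"type":"number"}},"required":["rows"]}

```bash
mkdir -p pics; ls
cat > h.py <<'E'
import numpy as np,cv2
from plant import sensors,eyes,finish_job
from scipy.spatial.transform import Rotation as R
def cam(n):
    c=eyes.calibration(n);return 192/np.tan(np.radians(c['fov_y'])/2),c['cx'],c['cy'],np.array(c['world_from_camera'])
def cloud(n,d):
    f,cx,cy,T=cam(n);v,u=np.mgrid[:384,:512]
    P=np.stack([(u-cx)/f*d,(v-cy)/f*d,d],-1)@T[:3,:3].T+T[:3,3];P[d==0]=np.nan;return P
def proj(n,p):
    f,cx,cy,T=cam(n);q=(np.asarray(p)-T[:3,3])@T[:3,:3];return q[...,:2]/q[...,2:]*f+[cx,cy]
def snap(n,tag):
    T=cam(n);a,d=eyes.snapshot(n);np.savez(f'pics/{tag}.npz',a=a,d=d,P=cloud(n,d) );cv2.imwrite(f'pics/{tag}.png',a[...,::-1]);return a,d
E
python3 - <<'E'
from h import *
for n in ['scene','top']:
    a,d=snap(n,n+'0');print(n,cam(n))
a=[cv2.imread(f'pics/{n}0.png') for n in ['scene','top']]
cv2.imwrite('pics/both.png',np.vstack(a)[:, :]) 
s=sensors.get_state();print(s)
E
```

```text
pics
scene (np.float64(393.27445069675275), 258.6919715903723, 194.4502203343492, array([[-0.13407228,  0.63466554, -0.76106785,  1.29735129],
       [ 0.99083958,  0.07332104, -0.11340616,  0.06037912],
       [-0.01617269, -0.76930077, -0.63868205,  0.79399617],
       [ 0.        ,  0.        ,  0.        ,  1.        ]]))
top (np.float64(459.00894963930796), 263.8350902616627, 185.46318431432886, array([[-0.0209518 , -0.98993007,  0.13999816,  0.38285946],
       [-0.99966997,  0.02282511,  0.0117886 , -0.05056176],
       [-0.01486536, -0.13970496, -0.99008158,  1.3618934 ],
       [ 0.        ,  0.        ,  0.        ,  1.        ]]))
{'clock': 0.1, 'q': array([ 1.29079583,  0.68991043, -0.19454234,  1.56625198,  0.15727908,
        0.90251608, -0.21507658]), 'qd': array([-0.00019581, -0.00169466, -0.00057116, -0.00186202,  0.00037299,
        0.000915  ,  0.00077562]), 'joint_torque': array([-2.43472394e-03, -5.28497529e+01, -1.27095133e+00, -1.53837347e+01,
       -5.24495775e-02,  2.03313626e-03,  1.75073984e-05]), 'tool_pos': array([ 0.1927156 , -0.59393267,  0.23798118]), 'eef_rot': array([ 9.87707794e-01,  1.56309291e-01, -1.79390764e-04, -8.28676862e-04]), 'contact_force': array([-0.05203129, -0.478335  , -0.7745739 ]), 'moment': array([-0.01510124, -0.01526942, -0.0082078 ]), 'finger_force': 0.0, 'opening': 1.0020499309776627}
```

View pics/scene0.png

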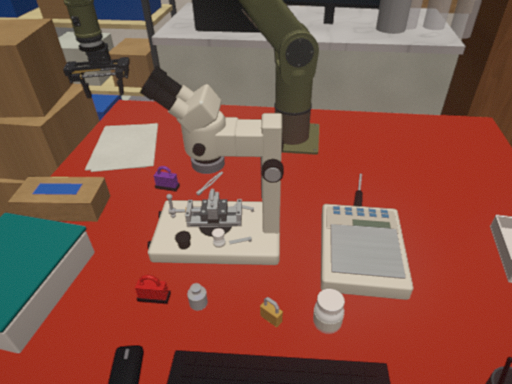

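View pics/top0.png

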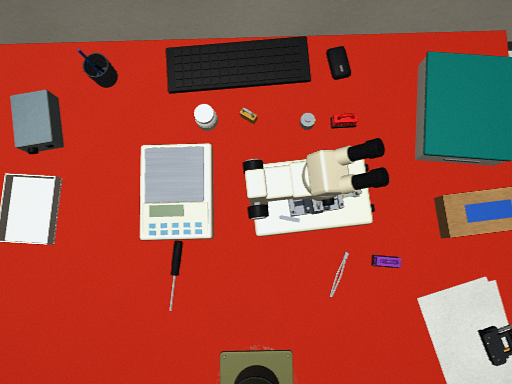

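Candidates (scene pixels): steel padlock in the vise (213,203), purple look-alike (165,179), red look-alike (152,290), brass bystander (271,311). I choose the one in the vise. T-handle is at (170,205), balance to the robot's left (top 176,190).

Run:
```python
from h import *
for n in ['scene','top']:
    z=np.load(f'pics/{n}0.npz');P=z['P'];a=z['a'].astype(int)
    def rect(m,name):
        p=P[m][:,:2].astype(np.float32); 
        if len(p)<20: print(name,len(p));return
        r=cv2.minAreaRect(p);print(n,name,len(p),np.round(r[0],4),np.round(r[1],4),round(r[2],2),'z',np.nanmedian(P[m][:,2]))
    zz=P[...,2];x=P[...,0];y=P[...,1]
    notred=(a[...,1]>100)
    rect((abs(zz-.045)<.012)&notred&(y<.1)&(y>-.4)&(x>.4)&(x<.8),'base')
    bal=(zz>.055)&(zz<.085)&(y>.13)&(y<.45)&(x>.4)&(x<.85)
    rect(bal,'pan+')
    rect((zz>.03)&(zz<.085)&(y>.08)&(y<.45)&(x>.4)&(x<.85)&notred,'balance')
a=cv2.imread('pics/scene0.png')[150:260,140:300];cv2.imwrite('pics/c1.png',cv2.resize(a,None,fx=4.5,fy=4.5,interpolation=cv2.INTER_CUBIC))
z=np.load('pics/scene0.npz');P=z['P']
for v in range(186,226,3): print(v,[tuple(np.round(P[v,u]*1000).astype(int)) for u in (168,171,174,196,205,213,220,230,240,248)])
```

```text
scene base 4667 [ 0.63   -0.1587] [0.3754 0.3467] 5.75 z 0.04403359160144993
scene pan+ 3740 [0.6267 0.2198] [0.1735 0.3735] 88.78 z 0.06744011998145844
scene balance 7560 [0.6192 0.2178] [0.2202 0.397 ] 87.64 z 0.06349571612491833
top base 3181 [ 0.6263 -0.1574] [0.3764 0.3457] 5.29 z 0.04480687440568998
top pan+ 3646 [0.6217 0.2222] [0.1838 0.3707] 89.38 z 0.06768181601536771
top balance 7078 [0.614  0.2198] [0.2196 0.391 ] 87.61 z 0.05709661035565472
186 [(np.int64(360), np.int64(-372), np.int64(15)), (np.int64(360), np.int64(-362), np.int64(16)), (np.int64(366), np.int64(-350), np.int64(21)), (np.int64(328), np.int64(-291), np.int64(-4)), (np.int64(332), np.int64(-259), np.int64(3)), (np.int64(322), np.int64(-235), np.int64(-3)), (np.int64(321), np.int64(-212), np.int64(-2)), (np.int64(318), np.int64(-179), np.int64(-1)), (np.int64(314), np.int64(-147), np.int64(-1)), (np.int64(315), np.int64(-121), np.int64(2))]
189 [(np.int64(365), np.int64(-372), np.int64(7)), (np.int64(364), np.int64(-363), np.int64(6)), (np.int64(367), np.int64(-351), np.int64(10)), (np.int64(347), np.int64(
[... 5411 characters left out ...]
t64(-158), np.int64(61)), (np.int64(549), np.int64(-131), np.int64(62)), (np.int64(544), np.int64(-104), np.int64(60)), (np.int64(526), np.int64(-86), np.int64(45))]
225 [(np.int64(564), np.int64(-302), np.int64(46)), (np.int64(561), np.int64(-294), np.int64(44)), (np.int64(560), np.int64(-286), np.int64(44)), (np.int64(562), np.int64(-222), np.int64(53)), (np.int64(559), np.int64(-198), np.int64(53)), (np.int64(554), np.int64(-177), np.int64(51)), (np.int64(554), np.int64(-158), np.int64(52)), (np.int64(549), np.int64(-132), np.int64(50)), (np.int64(548), np.int64(-104), np.int64(53)), (np.int64(535), np.int64(-85), np.int64(43))]<stdin>:16: RuntimeWarning: invalid value encountered in cast
```

View pics/c1.png

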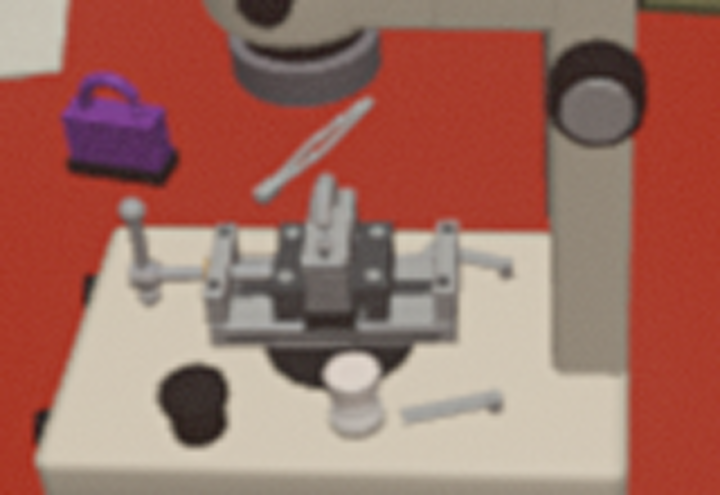

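The crop confirms the choice: the grey steel padlock with the cut shackle at (213,203), and the handle bar with a ball end at (170,200). The rows have no tilt component, so I will test what happens at the edge of reach.

Call:
{"name": "send_rows", "arguments": {
  "rows": "0 0 -1 0;0 0 -1 0;0 0 -1 0;0 0 -1 0;0 0 -1 0;0 0 -1 0;0 0 -1 0;0 0 -1 0;0 0 -1 0;0 0 -1 0"
}}

```text
clock: 0.93
tool_pos: [0.193, -0.5943, 0.5379]
eef_rot: [0.988, 0.156, -0.0, -0.0]
contact_force: [0.5, -0.1, -1.1]
opening: 1.0
finger_force: 0.0
```

Call:
{"name": "send_rows", "arguments": {
  "rows": "0 0 -1 0;0 0 -1 0;0 0 -1 0;0 0 -1 0;0 0 -1 0;0 0 -1 0;0 0 -1 0;0 0 -1 0;0 0 -1 0;0 0 -1 0"
}}

```text
clock: 1.77
tool_pos: [0.1748, -0.5398, 0.7029]
eef_rot: [0.988, 0.156, 0.003, 0.018]
contact_force: [0.0, -0.1, 0.0]
opening: 1.0
finger_force: 0.0
```

```bash
python3 -c "
from h import *
s=sensors.get_state();print(s['q'],s['tool_pos'],s['eef_rot'])"
```

```text
[ 1.09040921  0.48971743  0.27364996  0.53801357 -0.15073994  2.08853488
 -0.00323952] [ 0.17476112 -0.53983276  0.7029243 ] [0.98754206 0.15633155 0.00317033 0.01763731]
```

Call:
{"name": "send_rows", "arguments": {
  "rows": "0 0.5 -1 0;0 0.5 -1 0;0 0.5 -1 0;0 0.5 -1 0;0 0.5 -1 0;0 0.5 -1 0;0 0.5 -1 0;0 0.5 -1 0;0 0.5 -1 0;0 0.5 -1 0"
}}

```text
clock: 2.6
tool_pos: [0.1745, -0.5389, 0.7187]
eef_rot: [0.987, 0.156, 0.006, 0.037]
contact_force: [0.2, -0.5, -0.2]
opening: 0.999
finger_force: 0.0
```

```bash
python3 -c "
from h import *
s=sensors.get_state();print(s['q'],s['tool_pos'],R.from_quat(s['eef_rot']).as_matrix()[:,2])"
```

```text
[ 1.086098    0.47730938  0.2864161   0.51035226 -0.15706759  2.08902402
 -0.00341482] [ 0.17447692 -0.53888335  0.71871722] [ 0.0234941  -0.07209442 -0.99712107]
```

Call:
{"name": "send_rows", "arguments": {
  "rows": "0 0 0 0;0 0 0 0;0 0 0 0"
}}

```text
clock: 2.85
tool_pos: [0.1745, -0.5389, 0.7188]
eef_rot: [0.987, 0.156, 0.006, 0.038]
contact_force: [-0.6, 0.1, -0.1]
opening: 1.0
finger_force: 0.0
```

```bash
python3 -c "
from h import *
s=sensors.get_state();print(s['q'],s['tool_pos'],R.from_quat(s['eef_rot']).as_matrix()[:,2])"
```

```text
[ 1.08612634  0.47732256  0.28641403  0.51019767 -0.15701885  2.08897582
 -0.00343588] [ 0.17446688 -0.53892941  0.71875841] [ 0.02349778 -0.07229023 -0.9971068 ]
```

Run:
```python
from h import *
z=np.load('pics/scene0.npz');P=z['P'];a=z['a'].astype(int)
m=(abs(P[...,2]-.045)<.008)&(a.min(-1)>90)
rows=[]
# slab -y edge & far +x edge, near -x edge
from numpy import polyfit
def edge(pts,name):
    pts=np.array(pts);p=np.polyfit(pts[:,1],pts[:,0],1)
    r=pts[:,0]-np.polyval(p,pts[:,1]);k=abs(r-np.median(r))<.004;p=np.polyfit(pts[k,1],pts[k,0],1)
    print(name,'x=%.4f*y+%.4f yaw %.4f n%d std%.4f'%(p[0],p[1],-np.arctan(p[0]),k.sum(),(pts[k,0]-np.polyval(p,pts[k,1])).std()))
for lo,hi,nm in ((150,285,'slab'),):
    far=[];near=[]
    for u in range(165,275):
        v=np.where(m[190:270,u])[0]+190
        if len(v)>3: far.append(P[v.max(),u]); near.append(P[v.min(),u])
    edge(far,'slab far');edge([n for n in near if n[0]<.49],'slab near')
# vise bed: points z .045+..; far face
for zl,zh in ((.048,.06),(.08,.093)):
    mm=(P[...,2]>zl)&(P[...,2]<zh)&(P[...,0]<.58)&(P[...,0]>.45)&(P[...,1]>-.26)&(P[...,1]<-.06)
    f=[]
    for u in range(190,256):
        v=np.where(mm[:,u])[0]
        if len(v)>1: f.append(P[v,u][np.argmax(P[v,u,0])])
    edge(f,f'vise far z{zl}');f=np.array(f);print(f[:,1].min(),f[:,1].max())
# end blocks tops/ padlock body points above .094
mm=(P[...,2]>.096)&(P[...,2]<.16)&(P[...,0]<.58)&(P[...,0]>.48)&(P[...,1]>-.24)&(P[...,1]<-.1)
q=P[mm];print('padlock',len(q),np.round([q.min(0),q.max(0)],3))
t=q[abs(q[:,2]-.115)<.004];print('body top',np.round([t.min(0),t.max(0)],3),np.round(cv2.minAreaRect(t[:,:2].astype(np.float32)),3) if 0 else cv2.minAreaRect(t[:,:2].astype(np.float32)))
mm=(P[...,2]>.09)&(P[...,2]<.15)&(P[...,1]<-.27)&(P[...,1]>-.32)&(P[...,0]>.5)&(P[...,0]<.58)
q=P[mm];print('handle',len(q),np.median(q,0),q.max(0))
z=np.load('pics/top0.npz');P=z['P'];a=z['a'].astype(int)
m=(abs(P[...,2]-.045)<.008)&(a.min(-1)>90)&(P[...,0]<.5)
f=[]
for u in range(255,370):
    v=np.where(m[:,u])[0]
    if len(v): f.append(P[v.max(),u])
edge(f,'top slab near')
# pan grey region
for n in('scene','top'):
    z=np.load(f'pics/{n}0.npz');P=z['P'];a=z['a'].astype(int)
    m=(abs(P[...,2]-.068)<.006)&(P[...,1]>.1)&(P[...,1]<.36)&(a.max(-1)<190)&(a.min(-1)>90)&(P[...,0]>.5)
    n_,l,st,_=cv2.connectedComponentsWithStats(m.astype(np.uint8));i=1+np.argmax(st[1:,4])
    print(n,'pan',cv2.minAreaRect(P[l==i][:,:2].astype(np.float32)),np.median(P[l==i][:,2]))
```

```text
slab far x=-0.0912*y+0.6335 yaw 0.0909 n108 std0.0014
slab near x=-0.0972*y+0.4310 yaw 0.0969 n54 std0.0019
vise far z0.048 x=-0.1413*y+0.5305 yaw 0.1404 n11 std0.0009
-0.237949951214569 -0.0751413120920302
vise far z0.08 x=-0.2277*y+0.5168 yaw 0.2239 n10 std0.0012
-0.24276016226951017 -0.10290567283329297
padlock 237 [[ 0.491 -0.197  0.096]
 [ 0.56  -0.164  0.147]]
body top [[ 0.491 -0.197  0.111]
 [ 0.56  -0.164  0.119]] ((0.5252134203910828, -0.17990460991859436), (0.06828766316175461, 0.02581736445426941), 6.722837924957275)
handle 59 [ 0.54138735 -0.29254274  0.11827266] [ 0.5460738  -0.28816113  0.13426238]
top slab near x=-0.0921*y+0.4249 yaw 0.0918 n114 std0.0011
scene pan ((0.6069886684417725, 0.22047600150108337), (0.16471055150032043, 0.16954465210437775), 0.6458133459091187) 0.06740136864887403
top pan ((0.6050435900688171, 0.22169986367225647), (0.1603797972202301, 0.16867302358150482), 0.6056065559387207) 0.06786942735701151
```

Call:
{"name": "send_rows", "arguments": {
  "rows": "0.99 -0.38 0.27 0;0.99 -0.38 0.27 0;0.99 -0.38 0.27 0;0.99 -0.38 0.27 0;0.99 -0.38 0.27 0;0.99 -0.38 0.27 0;0.99 -0.38 0.27 0;0.99 -0.38 0.27 0;0.99 -0.38 0.27 0;0.99 -0.38 0.27 0"
}}

```text
clock: 3.68
tool_pos: [0.4254, -0.3431, 0.6282]
eef_rot: [0.987, 0.159, 0.005, 0.037]
contact_force: [-0.4, -1.1, 0.7]
opening: 1.005
finger_force: 0.0
```

Call:
{"name": "send_rows", "arguments": {
  "rows": "0.34 -0.77 0 0;0.34 -0.77 0 0;0.34 -0.77 0 0;0.34 -0.77 0 0;0.34 -0.77 0 0;0.34 -0.77 0 0;0.34 -0.77 0 0"
}}

```text
clock: 4.27
tool_pos: [0.4502, -0.0874, 0.6119]
eef_rot: [0.986, 0.162, 0.007, 0.035]
contact_force: [1.9, 0.0, -0.3]
opening: 1.0
finger_force: 0.0
```

Call:
{"name": "send_rows", "arguments": {
  "rows": "0.15 -0.48 0 0.03;0.15 -0.48 0 0.03;0.15 -0.48 0 0.03;0.15 -0.48 0 0.03;0.15 -0.48 0 0.03;0.15 -0.48 0 0.03"
}}

```text
clock: 4.77
tool_pos: [0.4482, 0.0561, 0.6011]
eef_rot: [0.997, 0.063, 0.01, 0.037]
contact_force: [0.2, -1.2, 0.3]
opening: 0.998
finger_force: 0.0
```

```bash
cat >> h.py <<'E'
def st():
    s=sensors.get_state();M=R.from_quat(s['eef_rot']).as_matrix();z=M[:,2]
    print('t',round(s['clock'],2),'q',np.round(s['q'],2),'p',np.round(s['tool_pos'],4),'tilt %.3f az %.3f  yaxis'%(np.arccos(-z[2]),np.arctan2(z[1],z[0])),np.round(M[:,1],3),'F',np.round(s['contact_force'],1),'op',round(s['opening'],3),s['finger_force']);return s,M
E
python3 -c "
from h import *
st()"
```

```text
t 4.77 q [-0.29  0.18  0.01  1.32  0.07  1.64 -1.72] p [0.4482 0.0561 0.6011] tilt 0.077 az -1.251  yaxis [ 0.126 -0.989  0.075] F [ 0.2 -1.2  0.3] op 0.998 0.0
```

Call:
{"name": "send_rows", "arguments": {
  "rows": "0 0 -0.9 0;0 0 -0.9 0;0 0 -0.9 0;0 0 -0.9 0;0 0 -0.9 0;0 0 -0.9 0;0 0 -0.9 0;0 0 -0.9 0"
}}

```text
clock: 5.43
tool_pos: [0.4281, 0.0627, 0.7597]
eef_rot: [0.997, 0.06, 0.03, 0.037]
contact_force: [0.7, 0.6, 0.8]
opening: 0.997
finger_force: 0.0
```

Call:
{"name": "send_rows", "arguments": {
  "rows": "0 0 -1 0;0 0 -1 0;0 0 -1 0"
}}

```text
clock: 5.68
tool_pos: [0.4058, 0.0626, 0.7756]
eef_rot: [0.996, 0.062, 0.047, 0.036]
contact_force: [0.1, 0.2, -1.2]
opening: 0.998
finger_force: 0.0
```

```bash
python3 -c "
from h import *
st()"
```

```text
t 5.68 q [-0.82  0.21  0.79  0.81 -0.09  2.09 -1.54] p [0.4058 0.0626 0.7756] tilt 0.118 az -0.589  yaxis [ 0.12  -0.99   0.077] F [ 0.1  0.2 -1.2] op 0.998 0.0
```

Call:
{"name": "send_rows", "arguments": {
  "rows": "0 0 -1 0"
}}

```text
clock: 5.77
tool_pos: [0.3984, 0.0634, 0.7844]
eef_rot: [0.996, 0.063, 0.059, 0.036]
contact_force: [0.6, 0.5, -0.2]
opening: 0.997
finger_force: 0.0
```

```bash
python3 -c "
from h import *
st()"
```

```text
t 5.77 q [-0.89  0.19  0.86  0.81 -0.09  2.09 -1.54] p [0.3984 0.0634 0.7844] tilt 0.137 az -0.487  yaxis [ 0.121 -0.99   0.079] F [ 0.6  0.5 -0.2] op 0.997 0.0
```

Call:
{"name": "send_rows", "arguments": {
  "rows": "1 0 -1 0;1 0 -1 0;1 0 -1 0"
}}

```text
clock: 6.02
tool_pos: [0.4519, 0.072, 0.787]
eef_rot: [0.994, 0.065, 0.079, 0.035]
contact_force: [-0.5, -0.6, 0.1]
opening: 0.998
finger_force: 0.0
```

```bash
python3 -c "
from h import *
st()"
```

```text
t 6.02 q [-0.65  0.27  0.64  0.67 -0.11  2.09 -1.54] p [0.4519 0.072  0.787 ] tilt 0.172 az -0.351  yaxis [ 0.123 -0.989  0.079] F [-0.5 -0.6  0.1] op 0.998 0.0
```

Call:
{"name": "send_rows", "arguments": {
  "rows": "0 -0.3 -1 0;0 -0.3 -1 0;0 -0.3 -1 0"
}}

```text
clock: 6.27
tool_pos: [0.4155, 0.0998, 0.8033]
eef_rot: [0.993, 0.063, 0.095, 0.033]
contact_force: [-0.5, -0.4, 0.8]
opening: 1.0
finger_force: 0.0
```

Call:
{"name": "send_rows", "arguments": {
  "rows": "0.5 -0.2 -1 0;0.5 -0.2 -1 0;0.5 -0.2 -1 0"
}}

```text
clock: 6.52
tool_pos: [0.4266, 0.1215, 0.8116]
eef_rot: [0.991, 0.065, 0.114, 0.031]
contact_force: [-0.0, -0.1, -0.3]
opening: 1.0
finger_force: 0.0
```

Call:
{"name": "send_rows", "arguments": {
  "rows": "0.5 0 -1 0;0.5 0 -1 0;0.5 0 -1 0"
}}

```text
clock: 6.77
tool_pos: [0.435, 0.1211, 0.8227]
eef_rot: [0.989, 0.066, 0.132, 0.029]
contact_force: [0.5, 0.4, -0.3]
opening: 1.004
finger_force: 0.0
```

```bash
python3 -c "
from h import *
st()"
```

```text
t 6.77 q [-0.85  0.25  0.76  0.6  -0.12  2.09 -1.64] p [0.435  0.1211 0.8227] tilt 0.270 az -0.147  yaxis [ 0.123 -0.99   0.074] F [ 0.5  0.4 -0.3] op 1.004 0.0
```

Call:
{"name": "send_rows", "arguments": {
  "rows": "1 0 -1 0;1 0 -1 0;1 0 -1 0"
}}

```text
clock: 7.02
tool_pos: [0.4702, 0.1234, 0.827]
eef_rot: [0.986, 0.067, 0.15, 0.026]
contact_force: [-0.3, 0.2, -0.1]
opening: 1.004
finger_force: 0.0
```

Call:
{"name": "send_rows", "arguments": {
  "rows": "1 0 -1 0;1 0 -1 0;1 0 -1 0"
}}

```text
clock: 7.27
tool_pos: [0.4958, 0.1246, 0.8324]
eef_rot: [0.983, 0.067, 0.168, 0.024]
contact_force: [-0.2, -0.4, -0.1]
opening: 0.999
finger_force: 0.0
```

```bash
python3 -c "
from h import *
st()"
```

```text
t 7.27 q [-0.63  0.35  0.62  0.42 -0.17  2.09 -1.62] p [0.4958 0.1246 0.8324] tilt 0.340 az -0.075  yaxis [ 0.125 -0.99   0.07 ] F [-0.2 -0.4 -0.1] op 0.999 0.0
```

Call:
{"name": "send_rows", "arguments": {
  "rows": "-0.2 -0.6 -0.4 0;-0.2 -0.6 -0.4 0;-0.2 -0.6 -0.4 0;-0.2 -0.6 -0.4 0;-0.2 -0.6 -0.4 0"
}}

```text
clock: 7.68
tool_pos: [0.3872, 0.2566, 0.8411]
eef_rot: [0.981, 0.07, 0.181, 0.019]
contact_force: [1.0, 1.2, 0.0]
opening: 0.999
finger_force: 0.0
```

Call:
{"name": "send_rows", "arguments": {
  "rows": "0.3 0 -1 0;0.3 0 -1 0;0.3 0 -1 0"
}}

```text
clock: 7.93
tool_pos: [0.3702, 0.241, 0.8601]
eef_rot: [0.977, 0.071, 0.198, 0.012]
contact_force: [0.2, -0.4, -0.1]
opening: 0.999
finger_force: 0.0
```

Call:
{"name": "send_rows", "arguments": {
  "rows": "0.3 -0.1 -1 0;0.3 -0.1 -1 0;0.3 -0.1 -1 0"
}}

```text
clock: 8.18
tool_pos: [0.3494, 0.2381, 0.8794]
eef_rot: [0.972, 0.073, 0.221, 0.003]
contact_force: [0.4, -0.2, -0.7]
opening: 0.999
finger_force: 0.0
```

```bash
python3 -c "
from h import *
st()"
```

```text
t 8.18 q [-1.51  0.27  1.32  0.53 -0.2   2.09 -1.81] p [0.3494 0.2381 0.8794] tilt 0.446 az 0.060  yaxis [ 0.141 -0.989  0.039] F [ 0.4 -0.2 -0.7] op 0.999 0.0
```

Call:
{"name": "send_rows", "arguments": {
  "rows": "0.5 -0.1 -1 0;0.5 -0.1 -1 0;0.5 -0.1 -1 0"
}}

```text
clock: 8.43
tool_pos: [0.3451, 0.2354, 0.8939]
eef_rot: [0.968, 0.076, 0.239, -0.003]
contact_force: [0.3, 0.0, -0.2]
opening: 1.002
finger_force: 0.0
```

Call:
{"name": "send_rows", "arguments": {
  "rows": "0.5 0 -1 0;0.5 0 -1 0;0.5 0 -1 0"
}}

```text
clock: 8.68
tool_pos: [0.3397, 0.2214, 0.91]
eef_rot: [0.963, 0.077, 0.257, -0.009]
contact_force: [-0.1, 0.3, 0.1]
opening: 1.0
finger_force: 0.0
```

```bash
python3 -c "
from h import *
st()"
```

```text
t 8.68 q [-1.57  0.22  1.32  0.47 -0.13  2.09 -1.82] p [0.3397 0.2214 0.91  ] tilt 0.520 az 0.114  yaxis [ 0.152 -0.988  0.022] F [-0.1  0.3  0.1] op 1.0 0.0
```

Call:
{"name": "send_rows", "arguments": {
  "rows": "0.5 0.4 -0.8 0;0.5 0.4 -0.8 0;0.5 0.4 -0.8 0;0.5 0.4 -0.8 0;0.5 0.4 -0.8 0"
}}

```text
clock: 9.1
tool_pos: [0.3522, 0.1431, 0.9324]
eef_rot: [0.959, 0.075, 0.274, -0.013]
contact_force: [-0.8, 0.3, -0.9]
opening: 1.002
finger_force: 0.0
```

Call:
{"name": "send_rows", "arguments": {
  "rows": "0.5 0 -1 0;0.5 0 -1 0;0.5 0 -1 0"
}}

```text
clock: 9.35
tool_pos: [0.3315, 0.1868, 0.9494]
eef_rot: [0.942, 0.152, 0.295, -0.043]
contact_force: [1.4, -6.0, 0.7]
opening: 0.998
finger_force: 0.0
```

Call:
{"name": "send_rows", "arguments": {
  "rows": "0.5 0 -1 0;0.5 0 -1 0;0.5 0 -1 0"
}}

```text
clock: 9.6
tool_pos: [0.3144, 0.1843, 0.9623]
eef_rot: [0.936, 0.158, 0.311, -0.047]
contact_force: [0.4, -0.7, -0.6]
opening: 0.999
finger_force: 0.0
```

```bash
python3 -c "
from h import *
st()"
```

```text
t 9.6 q [-1.79  0.12  1.49  0.39 -0.12  2.09 -1.68] p [0.3144 0.1843 0.9623] tilt 0.640 az 0.318  yaxis [ 0.326 -0.945  0.011] F [ 0.4 -0.7 -0.6] op 0.999 0.0
```

Call:
{"name": "send_rows", "arguments": {
  "rows": "-0.22 0.87 0.26 0;-0.22 0.87 0.26 0;-0.22 0.87 0.26 0;-0.22 0.87 0.26 0;-0.22 0.87 0.26 0;-0.22 0.87 0.26 0;-0.22 0.87 0.26 0;-0.22 0.87 0.26 0"
}}

```text
clock: 10.27
tool_pos: [0.4063, -0.0447, 0.9079]
eef_rot: [0.938, 0.153, 0.307, -0.046]
contact_force: [1.1, -0.9, 0.2]
opening: 0.998
finger_force: 0.0
```

Call:
{"name": "send_rows", "arguments": {
  "rows": "-0.22 0.87 0.26 0;-0.22 0.87 0.26 0;-0.22 0.87 0.26 0;-0.22 0.87 0.26 0;-0.22 0.87 0.26 0;-0.22 0.87 0.26 0;-0.22 0.87 0.26 0;-0.22 0.87 0.26 0"
}}

```text
clock: 10.93
tool_pos: [0.4768, -0.2856, 0.8048]
eef_rot: [0.938, 0.154, 0.308, -0.044]
contact_force: [-1.1, 0.9, 0.6]
opening: 0.999
finger_force: 0.0
```

```bash
python3 -c "
from h import *
st()"
```

```text
t 10.93 q [-1.66 -0.46  1.51  0.78  0.28  1.74 -1.11] p [ 0.4768 -0.2856  0.8048] tilt 0.632 az 0.305  yaxis [ 0.317 -0.948  0.012] F [-1.1  0.9  0.6] op 0.999 0.0
```

Call:
{"name": "send_rows", "arguments": {
  "rows": "0.83 -0.6 0.81 0;0.83 -0.6 0.81 0;0.83 -0.6 0.81 0;0.83 -0.6 0.81 0;0.83 -0.6 0.81 0;0.83 -0.6 0.81 0;0.83 -0.6 0.81 0;0.83 -0.6 0.81 0;0.83 -0.6 0.81 0;0.83 -0.6 0.81 0"
}}

```text
clock: 11.77
tool_pos: [0.6459, -0.0067, 0.7502]
eef_rot: [0.934, 0.153, 0.32, -0.041]
contact_force: [-0.8, -0.9, 0.1]
opening: 1.0
finger_force: 0.0
```

```bash
python3 -c "
from h import *
st()"
```

```text
t 11.77 q [-2.25 -0.46  1.51  1.03  0.64  1.43 -1.69] p [ 0.6459 -0.0067  0.7502] tilt 0.656 az 0.290  yaxis [ 0.312 -0.95   0.022] F [-0.8 -0.9  0.1] op 1.0 0.0
```

Call:
{"name": "send_rows", "arguments": {
  "rows": "-0.24 -0.91 -1 0;-0.24 -0.91 -1 0;-0.24 -0.91 -1 0;-0.24 -0.91 -1 0;-0.24 -0.91 -1 0;-0.24 -0.91 -1 0;-0.24 -0.91 -1 0;-0.24 -0.91 -1 0;-0.24 -0.91 -1 0;-0.24 -0.91 -1 0"
}}

```text
clock: 12.6
tool_pos: [0.3303, 0.1804, 0.9392]
eef_rot: [0.934, 0.151, 0.32, -0.041]
contact_force: [0.7, 0.8, 1.2]
opening: 0.999
finger_force: 0.0
```

```bash
python3 -c "
from h import *
st()"
```

```text
t 12.6 q [-1.67 -0.05  0.57  0.62  0.54  2.01 -1.97] p [0.3303 0.1804 0.9392] tilt 0.657 az 0.288  yaxis [ 0.309 -0.951  0.021] F [0.7 0.8 1.2] op 0.999 0.0
```

Call:
{"name": "send_rows", "arguments": {
  "rows": "0.08 -0.91 0.67 0;0.08 -0.91 0.67 0;0.08 -0.91 0.67 0;0.08 -0.91 0.67 0;0.08 -0.91 0.67 0;0.08 -0.91 0.67 0;0.08 -0.91 0.67 0;0.08 -0.91 0.67 0;0.08 -0.91 0.67 0"
}}

```text
clock: 13.35
tool_pos: [0.382, 0.4875, 0.7795]
eef_rot: [0.935, 0.156, 0.316, -0.036]
contact_force: [0.3, 1.3, -1.4]
opening: 1.0
finger_force: 0.0
```

```bash
python3 -c "
from h import *
st()"
```

```text
t 13.35 q [-1.55  0.32  0.6   0.83  0.24  1.54 -2.21] p [0.382  0.4875 0.7795] tilt 0.648 az 0.280  yaxis [ 0.314 -0.949  0.031] F [ 0.3  1.3 -1.4] op 1.0 0.0
```

Call:
{"name": "send_rows", "arguments": {
  "rows": "0.15 0.6 0.26 0;0.15 0.6 0.26 0;0.15 0.6 0.26 0;0.15 0.6 0.26 0;0.15 0.6 0.26 0"
}}

```text
clock: 13.77
tool_pos: [0.5201, 0.3306, 0.7578]
eef_rot: [0.934, 0.15, 0.32, -0.04]
contact_force: [0.5, -0.3, 1.2]
opening: 0.995
finger_force: 0.0
```

Call:
{"name": "send_rows", "arguments": {
  "rows": "0.15 0.6 0.26 0;0.15 0.6 0.26 0;0.15 0.6 0.26 0;0.15 0.6 0.26 0;0.15 0.6 0.26 0;0.15 0.6 0.26 0"
}}

```text
clock: 14.27
tool_pos: [0.6569, 0.1777, 0.7251]
eef_rot: [0.936, 0.145, 0.319, -0.036]
contact_force: [-0.8, 0.3, 0.1]
opening: 1.003
finger_force: 0.0
```

```bash
python3 -c "
from h import *
st()"
```

```text
t 14.27 q [-0.73  0.3   0.62  1.05 -0.24  1.19 -1.43] p [0.6569 0.1777 0.7251] tilt 0.654 az 0.265  yaxis [ 0.294 -0.955  0.026] F [-0.8  0.3  0.1] op 1.003 0.0
```

Call:
{"name": "send_rows", "arguments": {
  "rows": "-0.68 0.82 -0.55 0;-0.68 0.82 -0.55 0;-0.68 0.82 -0.55 0;-0.68 0.82 -0.55 0;-0.68 0.82 -0.55 0;-0.68 0.82 -0.55 0;-0.68 0.82 -0.55 0;-0.68 0.82 -0.55 0;-0.68 0.82 -0.55 0"
}}

```text
clock: 15.02
tool_pos: [0.4767, -0.1314, 0.7401]
eef_rot: [0.934, 0.149, 0.322, -0.039]
contact_force: [0.3, -0.3, 0.4]
opening: 1.005
finger_force: 0.0
```

Call:
{"name": "send_rows", "arguments": {
  "rows": "-0.68 0.82 -0.55 0;-0.68 0.82 -0.55 0;-0.68 0.82 -0.55 0;-0.68 0.82 -0.55 0;-0.68 0.82 -0.55 0;-0.68 0.82 -0.55 0;-0.68 0.82 -0.55 0;-0.68 0.82 -0.55 0;-0.68 0.82 -0.55 0"
}}

```text
clock: 15.77
tool_pos: [0.3272, -0.407, 0.7487]
eef_rot: [0.935, 0.151, 0.319, -0.041]
contact_force: [1.8, -0.4, 0.3]
opening: 0.995
finger_force: 0.0
```

```bash
python3 -c "
from h import *
st()"
```

```text
t 15.77 q [ 0.74  0.35  0.86  0.96 -0.99  1.97 -0.06] p [ 0.3272 -0.407   0.7487] tilt 0.655 az 0.287  yaxis [ 0.309 -0.951  0.021] F [ 1.8 -0.4  0.3] op 0.995 0.0
```

Call:
{"name": "send_rows", "arguments": {
  "rows": "0.36 0.18 -0.56 0;0.36 0.18 -0.56 0;0.36 0.18 -0.56 0;0.36 0.18 -0.56 0"
}}

```text
clock: 16.1
tool_pos: [0.3368, -0.4234, 0.8425]
eef_rot: [0.93, 0.145, 0.336, -0.025]
contact_force: [1.0, 0.3, -0.7]
opening: 1.006
finger_force: 0.0
```

```bash
python3 -c "
from h import *
st()"
```

```text
t 16.1 q [ 1.11  0.44  0.32  0.4  -1.    2.09 -0.49] p [ 0.3368 -0.4234  0.8425] tilt 0.688 az 0.229  yaxis [ 0.287 -0.956  0.051] F [ 1.   0.3 -0.7] op 1.006 0.0
```

Call:
{"name": "send_rows", "arguments": {
  "rows": "0.36 0.18 -0.56 0;0.36 0.18 -0.56 0;0.36 0.18 -0.56 0"
}}

```text
clock: 16.35
tool_pos: [0.3413, -0.411, 0.8696]
eef_rot: [0.925, 0.14, 0.352, -0.013]
contact_force: [0.9, -0.6, -0.4]
opening: 1.002
finger_force: 0.0
```

```bash
python3 -c "
from h import *
st()"
```

```text
t 16.35 q [ 1.14  0.44  0.24  0.3  -1.    2.09 -0.58] p [ 0.3413 -0.411   0.8696] tilt 0.720 az 0.187  yaxis [ 0.269 -0.96   0.075] F [ 0.9 -0.6 -0.4] op 1.002 0.0
```

Call:
{"name": "send_rows", "arguments": {
  "rows": "0.3 0.36 -0.56 0;0.3 0.36 -0.56 0;0.3 0.36 -0.56 0"
}}

```text
clock: 16.6
tool_pos: [0.3373, -0.4205, 0.8821]
eef_rot: [0.921, 0.134, 0.366, -0.002]
contact_force: [-0.5, 0.2, 0.7]
opening: 0.999
finger_force: 0.0
```

```bash
python3 -c "
from h import *
st()"
```

```text
t 16.6 q [ 1.19  0.46  0.16  0.22 -1.    2.09 -0.64] p [ 0.3373 -0.4205  0.8821] tilt 0.750 az 0.150  yaxis [ 0.249 -0.964  0.095] F [-0.5  0.2  0.7] op 0.999 0.0
```

Call:
{"name": "send_rows", "arguments": {
  "rows": "0.3 0.36 -0.56 0;0.3 0.36 -0.56 0"
}}

```text
clock: 16.77
tool_pos: [0.3293, -0.4262, 0.8938]
eef_rot: [0.916, 0.129, 0.38, 0.009]
contact_force: [0.3, -0.7, 0.3]
opening: 1.001
finger_force: 0.0
```

```bash
python3 -c "
from h import *
st()"
```

```text
t 16.77 q [ 1.24  0.48  0.1   0.16 -1.    2.09 -0.67] p [ 0.3293 -0.4262  0.8938] tilt 0.779 az 0.117  yaxis [ 0.23  -0.966  0.114] F [ 0.3 -0.7  0.3] op 1.001 0.0
```

Call:
{"name": "send_rows", "arguments": {
  "rows": "-0.58 -0.1 0.59 0.026;-0.58 -0.1 0.59 0.026;-0.58 -0.1 0.59 0.026;-0.58 -0.1 0.59 0.026;-0.58 -0.1 0.59 0.026;-0.58 -0.1 0.59 0.026;-0.58 -0.1 0.59 0.026"
}}

```text
clock: 17.35
tool_pos: [0.3282, -0.4237, 0.6705]
eef_rot: [0.924, 0.054, 0.379, -0.022]
contact_force: [0.3, -2.0, 0.0]
opening: 1.002
finger_force: 0.0
```

```bash
python3 -c "
from h import *
st()"
```

```text
t 17.35 q [ 1.11  0.21  0.19  1.36 -0.81  1.47 -0.12] p [ 0.3282 -0.4237  0.6705] tilt 0.778 az 0.117  yaxis [ 0.117 -0.993  0.   ] F [ 0.3 -2.   0. ] op 1.002 0.0
```

Call:
{"name": "send_rows", "arguments": {
  "rows": "-0.36 -0.18 0.59 0;-0.36 -0.18 0.59 0;-0.36 -0.18 0.59 0;-0.36 -0.18 0.59 0;-0.36 -0.18 0.59 0;-0.36 -0.18 0.59 0"
}}

```text
clock: 17.85
tool_pos: [0.3684, -0.3589, 0.4635]
eef_rot: [0.925, 0.054, 0.375, -0.03]
contact_force: [-0.2, 1.9, -1.3]
opening: 1.002
finger_force: 0.0
```

```bash
python3 -c "
from h import *
st()"
```

```text
t 17.85 q [ 1.07  0.23  0.05  1.95 -0.97  0.95  0.26] p [ 0.3684 -0.3589  0.4635] tilt 0.772 az 0.138  yaxis [ 0.122 -0.992 -0.015] F [-0.2  1.9 -1.3] op 1.002 0.0
```

Call:
{"name": "send_rows", "arguments": {
  "rows": "-0.36 -0.18 0.59 0;-0.36 -0.18 0.59 0;-0.36 -0.18 0.59 0;-0.36 -0.18 0.59 0;-0.36 -0.18 0.59 0;-0.36 -0.18 0.59 0;-0.36 -0.18 0.59 0"
}}

```text
clock: 18.43
tool_pos: [0.4085, -0.318, 0.2844]
eef_rot: [0.925, 0.057, 0.376, -0.031]
contact_force: [-3.7, -8.8, -6.0]
opening: 0.999
finger_force: 0.0
```

```bash
python3 -c "
from h import *
st()"
```

```text
t 18.43 q [ 1.63  0.68 -1.06  2.25 -1.    0.04  0.38] p [ 0.4085 -0.318   0.2844] tilt 0.773 az 0.145  yaxis [ 0.129 -0.991 -0.015] F [-3.7 -8.8 -6. ] op 0.999 0.0
```

```bash
cat > fit.py <<'E'
from h import *
import itertools
from scipy.optimize import least_squares
D=[([1.291,.690,-.1945,1.5663,.1573,.9025,-.2151],[.1927,-.5939,.238],[.98771,.15631,-.00018,-.00083]),
([1.0904,.4897,.2736,.5380,-.1507,2.0885,-.0032],[.17476,-.53983,.70292],[.98754,.15633,.00317,.01764]),
([1.0861,.4773,.2864,.5102,-.1570,2.0890,-.0034],[.17447,-.53893,.71876],[.987,.156,.006,.038]),
([-.29,.18,.01,1.32,.07,1.64,-1.72],[.4482,.0561,.6011],[.997,.063,.01,.037]),
([-.82,.21,.79,.81,-.09,2.09,-1.54],[.4058,.0626,.7756],[.996,.062,.047,.036]),
([-1.51,.27,1.32,.53,-.2,2.09,-1.81],[.3494,.2381,.8794],[.972,.073,.221,.003]),
([-.73,.3,.62,1.05,-.24,1.19,-1.43],[.6569,.1777,.7251],[.936,.145,.319,-.036]),
([.74,.35,.86,.96,-.99,1.97,-.06],[.3272,-.407,.7487],[.935,.151,.319,-.041]),
([1.11,.21,.19,1.36,-.81,1.47,-.12],[.3282,-.4237,.6705],[.924,.054,.379,-.022]),
([-2.25,-.46,1.51,1.03,.64,1.43,-1.69],[.6459,-.0067,.7502],[.934,.153,.32,-.041]),
([1.63,.68,-1.06,2.25,-1.,.04,.38],[.4085,-.318,.2844],[.925,.057,.376,-.031])]
def fk(q,p,s,full=False):
    h,a1,L1,a2,L2,a3,L3,o1,o3,o5,o7=p
    A=[('z',o1,(0,0,h)),('y',0,(a1,0,0)),('z',o3,(0,0,L1)),('y',0,(a2,0,L2*0)),('z',o5,(0,0,L2)),('y',0,(a3,0,0)),('z',o7,(0,0,L3))]
    M=np.eye(3);t=np.zeros(3);pts=[]
    for i,(ax,o,tr) in enumerate(A):
        if i==0: M=R.from_euler('z',s[0]*q[0]+o).as_matrix();t=np.array([0,0,h]);continue
        M=M@R.from_euler(ax,s[i]*q[i]+o).as_matrix();t=t+M@np.array(tr);pts.append(t)
    return (t,M,pts) if full else (t,M)
def res(p,s):
    r=[]
    for q,x,o in D:
        t,M=fk(q,p,s);r+=list((t-x)*3)+list((M-R.from_quat(o).as_matrix()).ravel())
    return r
if __name__=='__main__':
    best=[]
    for s3,s5,s7 in itertools.product((1,-1),repeat=3):
        for o7 in (0,1.57,3.14,-1.57):
            s=[-1,1,s3,1,s5,1,s7];r=least_squares(res,[.34,0,.4,0,.4,0,.25,0,0,0,o7],args=(s,));best.append((r.cost,s,r.x))
    best.sort(key=lambda b:b[0])
    for b in best[:3]: print(b[0],b[1],np.round(b[2],4))
    np.save('fk.npy',np.concatenate([best[0][2],best[0][1]]))
E
python3 fit.py
```

```text
0.019924660793647006 [-1, 1, -1, 1, -1, 1, -1] [ 0.3524 -0.0192  0.5432  0.0044  0.3512 -0.0196  0.3174 -0.045  -0.0125
  0.0076  1.5235]
0.01992466079367497 [-1, 1, -1, 1, -1, 1, -1] [ 0.3524 -0.0192  0.5432  0.0044  0.3512 -0.0196  0.3174 -0.045  -0.0125
  0.0076  1.5235]
0.019924660793685517 [-1, 1, -1, 1, -1, 1, -1] [ 3.5240e-01 -1.9200e-02  5.4320e-01  4.4000e-03  3.5120e-01 -1.9600e-02
  3.1740e-01 -4.5000e-02 -1.2500e-02  7.6000e-03 -4.7597e+00]
```

```bash
cat > fit2.py <<'E'
from fit import *
lo=np.array([-3.01,-.46,-1.47,.13,-1,.04,-2.66]);hi=np.array([3.01,2.08,1.51,2.56,4.14,2.09,2.66])
S=[-1,1,-1,1,-1,1,-1];AX='zyzyzyz'
def fk2(q,p,pts=None):
    tr=p[:21].reshape(7,3);M=np.eye(3);t=np.zeros(3)
    for i in range(7):
        M=M@R.from_euler(AX[i],S[i]*q[i]+p[21+i]).as_matrix();t=t+M@tr[i]
        if pts is not None: pts.append(t)
    return t,M
def res2(p,reg=.02):
    r=[]
    for q,x,o in D:
        t,M=fk2(q,p);r+=list((t-x)*3)+list((M-R.from_quat(o).as_matrix()).ravel())
    return r+list((p-p0)*reg)
p0=np.zeros(28);p0[2]=.3524;p0[8]=.5432;p0[14]=.3512;p0[20]=.3174;p0[27]=1.5708
def goal(tilt,az):
    z=np.array([np.sin(tilt)*np.cos(az),np.sin(tilt)*np.sin(az),-np.cos(tilt)]);y=np.array([np.sin(az),-np.cos(az),0]);return np.stack([np.cross(y,z),y,z],1)
def ik(pos,M,p,q0):
    f=lambda q:np.r_[(fk2(q,p)[0]-pos)*3,(fk2(q,p)[1]-M).ravel()*.7,.003*(q-q0)]
    return least_squares(f,np.clip(q0,lo+.02,hi-.02),bounds=(lo,hi))
if __name__=='__main__':
    r=least_squares(res2,p0);p=r.x;np.save('fk2.npy',p);print('cost',r.cost);print(np.round(p[:21].reshape(7,3),3),np.round(p[21:],3))
    rng=np.random.default_rng(0)
    for nm,g in (('handle',[.5385,-.294,.110]),('padlock',[.513,-.181,.11]),('pan',[.594,.2196,.117])):
      for tilt in (.55,.65,.77):
        M=goal(tilt,.12);pos=np.array(g)+.019*M[:,2];out=[]
        for k in range(12):
            s=ik(pos,M,p,rng.uniform(np.maximum(lo,-1.6),np.minimum(hi,2)));out.append((s.cost,tuple(np.round(s.x,2))))
        out.sort();print(nm,tilt);[print('  %.5f'%o[0],*o[1]) for o in out[:3]]
E
python3 fit2.py
```

```text
cost 0.00037259089289066105
[[-0.004 -0.009  0.353]
 [ 0.005 -0.009  0.007]
 [ 0.    -0.014  0.551]
 [ 0.002 -0.014 -0.003]
 [-0.     0.     0.348]
 [ 0.     0.     0.004]
 [ 0.001  0.002  0.321]] [ 1.000e-03 -1.000e-03 -2.000e-03 -3.000e-03 -0.000e+00  2.000e-03
  1.572e+00]
handle 0.55
  0.00004 1.14 1.05 -0.95 2.06 1.97 0.42 -2.66
  0.00004 1.3 1.33 -1.43 2.05 1.8 0.9 -2.33
  0.00004 1.26 1.23 -1.27 2.05 1.82 0.73 -2.41
handle 0.65
  0.00003 0.94 0.94 -0.52 2.12 3.32 0.32 2.23
  0.00004 1.35 1.41 -1.47 2.1 1.94 0.9 -2.38
  0.00005 1.35 1.41 -1.47 2.1 1.94 0.9 -2.38
handle 0.77
  0.00003 1.14 1.07 -0.78 2.17 3.04 0.43 2.66
  0.00006 0.12 1.36 1.11 2.22 4.13 1.69 0.95
  0.00007 1.08 1.03 -0.68 2.17 3.23 0.44 2.44
padlock 0.55
  0.00003 0.81 0.93 -0.69 2.32 2.67 0.52 2.66
  0.00116 1.16 1.34 -1.47 2.25 1.92 1.04 -2.66
  0.00117 1.16 1.34 -1.47 2.25 1.92 1.04 -2.66
padlock 0.65
  0.00003 0.86 0.99 -0.73 2.37 2.83 0.66 2.57
  0.00003 0.85 0.98 -0.7 2.38 2.87 0.66 2.53
  0.00004 0.9 1.01 -0.79 2.37 2.75 0.67 2.66
padlock 0.77
  0.00005 0.06 1.2 0.77 2.48 3.96 1.52 1.25
  0.00008 0.1 1.15 0.67 2.48 3.92 1.44 1.31
  0.00520 1.28 1.47 -1.47 2.32 2.22 0.96 -2.66
pan 0.55
  0.00002 -0.49 0.85 -0.07 2.12 2.47 0.42 1.86
  0.00003 -0.52 0.85 -0.03 2.12 2.53 0.4 1.79
  0.00004 -0.21 0.89 -0.52 2.1 2.09 0.67 2.35
pan 0.65
  0.00002 -0.69 0.9 0.22 2.2 2.91 0.54 1.32
  0.02943 -0.8 0.86 0.41 1.93 -1.0 0.04 -1.07
  0.02943 -0.8 0.86 0.41 1.93 -1.0 0.04 -1.07
pan 0.77
  0.00002 -0.66 0.95 0.13 2.27 2.8 0.79 1.4
  0.00002 -0.14 1.03 -0.73 2.24 2.33 1.14 2.18
  0.00002 -0.38 0.95 -0.34 2.26 2.49 0.94 1.86
```

Call:
{"name": "send_rows", "arguments": {
  "rows": "0 0 0 -0.02;0 0 0 -0.04;0 0 0 -0.06;0 0 0 -0.08;0 0 0 -0.1;0 0 0 -0.12;0 0 0 -0.14;0 0 0 -0.16;0 0 0 -0.18;0 0 0 -0.2"
}}

```text
clock: 19.27
tool_pos: [0.4092, -0.3209, 0.2846]
eef_rot: [0.715, 0.589, 0.32, 0.197]
contact_force: [0.8, -0.3, -0.0]
opening: 1.0
finger_force: 0.0
```

```bash
python3 -c "
from h import *
st()"
```

```text
t 19.27 q [ 1.62  0.68 -1.05  2.24 -0.99  0.04  1.62] p [ 0.4092 -0.3209  0.2846] tilt 0.769 az 0.138  yaxis [ 0.718 -0.228  0.658] F [ 0.8 -0.3 -0. ] op 1.0 0.0
```

Call:
{"name": "send_rows", "arguments": {
  "rows": "0 0 0 -0.02;0 0 0 -0.04;0 0 0 -0.06;0 0 0 -0.08;0 0 0 -0.1;0 0 0 -0.12;0 0 0 -0.14;0 0 0 -0.16;0 0 0 -0.18;0 0 0 -0.2"
}}

```text
clock: 20.1
tool_pos: [0.409, -0.3214, 0.2853]
eef_rot: [0.236, 0.897, 0.145, 0.345]
contact_force: [0.4, 0.5, 0.1]
opening: 1.005
finger_force: 0.0
```

Call:
{"name": "send_rows", "arguments": {
  "rows": "0 0 0 -0.02;0 0 0 -0.04;0 0 0 -0.06;0 0 0 -0.08;0 0 0 -0.1;0 0 0 -0.1"
}}

```text
clock: 20.6
tool_pos: [0.4085, -0.3225, 0.2861]
eef_rot: [-0.053, 0.926, 0.032, 0.372]
contact_force: [0.5, -0.3, 0.5]
opening: 1.004
finger_force: 0.0
```

```bash
python3 -c "
from h import *
st()"
```

```text
t 20.6 q [ 1.64  0.69 -1.09  2.23 -0.14  0.04  2.65] p [ 0.4085 -0.3225  0.2861] tilt 0.766 az 0.143  yaxis [-0.122  0.992  0.02 ] F [ 0.5 -0.3  0.5] op 1.004 0.0
```

Call:
{"name": "send_rows", "arguments": {
  "rows": "0 0 0 -0.02;0 0 0 -0.04;0 0 0 -0.06;0 0 0 -0.08;0 0 0 -0.1;0 0 0 -0.12;0 0 0 -0.14;0 0 0 -0.16;0 0 0 -0.18;0 0 0 -0.18"
}}

```text
clock: 21.43
tool_pos: [0.4082, -0.322, 0.2856]
eef_rot: [-0.54, 0.755, -0.172, 0.332]
contact_force: [1.2, 0.5, 0.5]
opening: 0.998
finger_force: 0.0
```

Call:
{"name": "send_rows", "arguments": {
  "rows": "0 0 0 -0.02;0 0 0 -0.04;0 0 0 -0.06;0 0 0 -0.08;0 0 0 -0.1;0 0 0 -0.12;0 0 0 -0.14;0 0 0 -0.16;0 0 0 -0.18;0 0 0 -0.18"
}}

```text
clock: 22.27
tool_pos: [0.4095, -0.3149, 0.2782]
eef_rot: [0.858, -0.35, 0.328, -0.184]
contact_force: [-0.4, -0.3, 1.3]
opening: 0.998
finger_force: 0.0
```

```bash
python3 -c "
from h import *
st()"
```

```text
t 22.27 q [ 1.64  0.72 -1.12  2.27  2.11  0.04  2.65] p [ 0.4095 -0.3149  0.2782] tilt 0.772 az 0.124  yaxis [-0.479 -0.687 -0.546] F [-0.4 -0.3  1.3] op 0.998 0.0
```

Call:
{"name": "send_rows", "arguments": {
  "rows": "0 0 0 0.02;0 0 0 0.04;0 0 0 0.06;0 0 0 0.08;0 0 0 0.1;0 0 0 0.12;0 0 0 0.14;0 0 0 0.16;0 0 0 0.18;0 0 0 0.18"
}}

```text
clock: 23.1
tool_pos: [0.4093, -0.3144, 0.2778]
eef_rot: [-0.533, 0.757, -0.176, 0.333]
contact_force: [-0.6, 0.9, 0.3]
opening: 0.999
finger_force: 0.0
```

Call:
{"name": "send_rows", "arguments": {
  "rows": "0 0 0 0.02;0 0 0 0.04;0 0 0 0.06;0 0 0 0.08;0 0 0 0.1;0 0 0 0.12;0 0 0 0.14;0 0 0 0.16;0 0 0 0.18;0 0 0 0.18"
}}

```text
clock: 23.93
tool_pos: [0.4094, -0.3138, 0.2779]
eef_rot: [-0.047, 0.925, 0.029, 0.375]
contact_force: [0.3, 0.1, -0.6]
opening: 1.001
finger_force: 0.0
```

```bash
python3 -c "
from h import *
st()"
```

```text
t 23.93 q [ 1.74  0.88 -1.4   2.27  1.57  0.31  0.93] p [ 0.4094 -0.3138  0.2779] tilt 0.772 az 0.128  yaxis [-0.109  0.994  0.018] F [ 0.3  0.1 -0.6] op 1.001 0.0
```

Call:
{"name": "send_rows", "arguments": {
  "rows": "0 0 0 -0.004;0 0 0 -0.004",
  "jaw": 0.3
}}

```text
clock: 24.1
tool_pos: [0.4094, -0.3135, 0.278]
eef_rot: [-0.063, 0.924, 0.023, 0.376]
contact_force: [-0.1, -0.4, 0.8]
opening: 0.874
finger_force: 0.0
```

Run:
```python
from h import *
st()
a,d=snap('wrist','w1');st()
for n,p in dict(handle=[.5385,-.294,.110],ptop=[.5252,-.1799,.115],near=[.491,-.184,.115]).items(): print(n,proj('wrist',p))
```

```text
t 24.1 q [ 1.73  0.87 -1.4   2.27  1.57  0.31  0.96] p [ 0.4094 -0.3135  0.278 ] tilt 0.773 az 0.129  yaxis [-0.134  0.991 -0.005] F [-0.1 -0.4  0.8] op 0.874 0.0
t 24.15 q [ 1.73  0.88 -1.4   2.27  1.57  0.31  0.96] p [ 0.4094 -0.3134  0.278 ] tilt 0.773 az 0.129  yaxis [-0.133  0.991 -0.004] F [ 0.3 -0.2  0.4] op 0.828 0.0
handle [255.87984281 152.58284837]
ptop [341.3774318  156.74511283]
near [349.81275519 139.5525688 ]
```

View pics/w1.png

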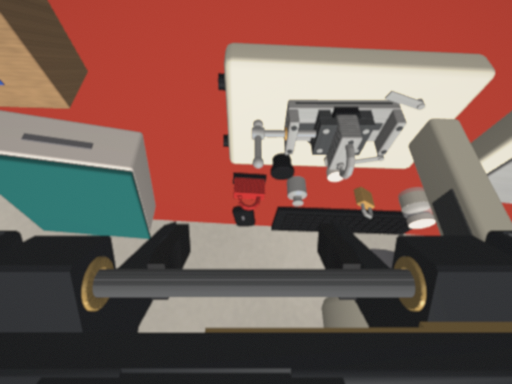

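The wrist view shows the handle bar from (258,128) to (259,166), the padlock body near (346,130) and its shackle at (347,160). All are within about 2 px of my predictions.

Run:
```python
from h import *
P=np.load('pics/w1.npz')['P']
for v in range(138,168,4):
    r=P[v,245:275];k=(abs(r[:,0]-.538)<.03)&(abs(r[:,1]+.294)<.02)&(r[:,2]>.08)
    if k.sum(): print(v,k.sum(),np.round(np.nanmean(r[k],0),4),np.round(r[k][:,1].min(),4),np.round(r[k][:,1].max(),4))
m=(abs(P[...,2]-.115)<.004)&(abs(P[...,0]-.525)<.05)&(abs(P[...,1]+.18)<.03)
q=P[m];print(len(q),cv2.minAreaRect(q[:,:2].astype(np.float32)),q[:,2].mean())
# end blocks / jaws top for yaw
m=(abs(P[...,2]-.091)<.004)&(abs(P[...,0]-.525)<.06)&(abs(P[...,1]+.18)<.1)
print(m.sum(),cv2.minAreaRect(P[m][:,:2].astype(np.float32)),P[m].min(0),P[m].max(0))
s,M=st()
def togo(g,back=0):
    t=np.array(g)+(.019-back)*M[:,2];d=(t-s['tool_pos'])@M;print('goal tcp',np.round(t,4),'units',np.round(d/.3,3),np.linalg.norm(d))
togo([.5385,-.294,.110],.07);togo([.5385,-.294,.110])
```

```text
138 13 [ 0.5343 -0.2916  0.0877] -0.2995 -0.2826
142 7 [ 0.5321 -0.292   0.0968] -0.2961 -0.2876
146 8 [ 0.5328 -0.2926  0.1032] -0.2969 -0.2876
150 8 [ 0.5326 -0.2927  0.1102] -0.2969 -0.2878
154 8 [ 0.5326 -0.2927  0.1169] -0.2969 -0.288
158 9 [ 0.5298 -0.2925  0.1255] -0.2975 -0.2869
162 11 [ 0.5317 -0.2922  0.1305] -0.2984 -0.2856
166 8 [ 0.5365 -0.2922  0.1333] -0.2963 -0.2875
526 ((0.5206217169761658, -0.17849022150039673), (0.06901981681585312, 0.02542596496641636), 7.685583114624023) 0.11467493590066301
1585 ((0.519953191280365, -0.17838594317436218), (0.06836634874343872, 0.14978159964084625), 7.294777870178223) [ 0.47804796 -0.25628664  0.08702075] [ 0.56145112 -0.10126037  0.09489555]
t 24.15 q [ 1.73  0.88 -1.4   2.27  1.57  0.31  0.96] p [ 0.4094 -0.3134  0.278 ] tilt 0.773 az 0.129  yaxis [-0.133  0.991 -0.004] F [ 0.3 -0.2  0.4] op 0.828 0.0
goal tcp [ 0.5032 -0.2986  0.1465] units [0.079 0.009 0.535] 0.16219549097038544
goal tcp [ 0.5517 -0.2923  0.0964] units [0.079 0.009 0.768] 0.23165587357641795
```

Call:
{"name": "send_rows", "arguments": {
  "rows": "0.083 0.014 0.3 0;0.083 0.014 0.53 0;0.083 0.014 0.53 0;0.083 0.014 0.53 0;0.083 0.014 0.53 0;0.083 0.014 0.53 0"
}}

```text
clock: 24.65
tool_pos: [0.5021, -0.2951, 0.1443]
eef_rot: [-0.062, 0.924, 0.026, 0.375]
contact_force: [-0.7, -0.7, 0.3]
opening: 0.371
finger_force: 0.0
```

```bash
cat >> h.py <<'E'
def togo(g,back=0):
    s,M=st();t=np.array(g)+(.019-back)*M[:,2];d=(t-s['tool_pos'])@M;print('goal tcp',np.round(t,4),'units',np.round(d/.3,4),'dist',round(np.linalg.norm(d),4));return M
E
python3 -c "
from h import *
togo([.537,-.2925,.110])"
```

```text
t 24.65 q [ 1.46  1.25 -1.37  2.25  2.13  0.66  0.53] p [ 0.5021 -0.2951  0.1443] tilt 0.772 az 0.137  yaxis [-0.134  0.991  0.003] F [-0.7 -0.7  0.3] op 0.371 0.0
goal tcp [ 0.5501 -0.2907  0.0964] units [-0.0038 -0.0071  0.2263] dist 0.0679
```

Call:
{"name": "send_rows", "arguments": {
  "rows": "-0.004 -0.007 0.1 0;-0.004 -0.007 0.2 0;-0.004 -0.007 0.226 0;-0.004 -0.007 0.226 0;-0.004 -0.007 0.226 0"
}}

```text
clock: 25.07
tool_pos: [0.5488, -0.2933, 0.1012]
eef_rot: [-0.062, 0.924, 0.023, 0.377]
contact_force: [-0.2, -0.6, -0.4]
opening: 0.352
finger_force: 0.0
```

Call:
{"name": "send_rows", "arguments": {
  "rows": "0 0 0 0;0 0 0 0;0 0 0 0;0 0 0 0;0 0 0 0",
  "jaw": 1,
  "force": 30
}}

```text
clock: 25.48
tool_pos: [0.5486, -0.2909, 0.1006]
eef_rot: [-0.063, 0.924, 0.025, 0.377]
contact_force: [-5.3, 1.8, 6.3]
opening: 0.104
finger_force: 29.6
```

```bash
python3 -c "
from h import *
togo([.537,-.2925,.110])"
```

```text
t 25.48 q [ 1.37  1.36 -1.33  2.17  2.21  0.72  0.53] p [ 0.5486 -0.2909  0.1006] tilt 0.775 az 0.135  yaxis [-0.135  0.991 -0.001] F [-5.3  1.8  6.3] op 0.104 29.581119529902935
goal tcp [ 0.5502 -0.2907  0.0964] units [0.0059 0.0001 0.0137] dist 0.0045
```

Call:
{"name": "send_rows", "arguments": {
  "rows": "0 -0.02 0 0;0 -0.04 0 0;0 -0.06 0 0;0 -0.072 0 0;0 -0.072 0 0;0 -0.072 0 0"
}}

```text
clock: 25.98
tool_pos: [0.5514, -0.3119, 0.1006]
eef_rot: [-0.063, 0.924, 0.026, 0.377]
contact_force: [-6.4, 4.4, 5.1]
opening: 0.104
finger_force: 29.6
```

```bash
python3 -c "
from h import *
togo([.537,-.2925,.110])"
```

```text
t 25.98 q [ 1.39  1.34 -1.3   2.12  2.17  0.64  0.59] p [ 0.5514 -0.3119  0.1006] tilt 0.775 az 0.136  yaxis [-0.135  0.991 -0.   ] F [-6.4  4.4  5.1] op 0.104 29.58309723995626
goal tcp [ 0.5502 -0.2907  0.0964] units [0.006  0.0705 0.0138] dist 0.0216
```

Call:
{"name": "send_rows", "arguments": {
  "rows": "0 0 0 0;0 0 0 0;0 0 0 0",
  "jaw": 0.3
}}

```text
clock: 26.23
tool_pos: [0.5522, -0.3151, 0.0994]
eef_rot: [-0.061, 0.924, 0.023, 0.376]
contact_force: [-0.3, -0.0, 0.3]
opening: 0.302
finger_force: 0.0
```

Call:
{"name": "send_rows", "arguments": {
  "rows": "0 0 -0.12 0;0 0 -0.25 0;0 0 -0.35 0;0 0 -0.35 0;0 0 -0.35 0",
  "jaw": -0.14
}}

```text
clock: 26.65
tool_pos: [0.4791, -0.3254, 0.1752]
eef_rot: [-0.061, 0.924, 0.022, 0.376]
contact_force: [-0.0, 0.6, -0.4]
opening: 0.572
finger_force: 0.0
```

```bash
python3 -c "
from h import *
togo([.511,-.1805,.111],.09)"
```

```text
t 26.65 q [ 1.54  1.15 -1.33  2.22  2.03  0.52  0.63] p [ 0.4791 -0.3254  0.1752] tilt 0.773 az 0.124  yaxis [-0.129  0.992 -0.005] F [-0.   0.6 -0.4] op 0.572 0.0
goal tcp [ 0.4618 -0.1866  0.1618] units [0.0278 0.4665 0.0318] dist 0.1405
```

Call:
{"name": "send_rows", "arguments": {
  "rows": "0.01 0.12 0.01 0;0.02 0.24 0.02 0;0.028 0.36 0.032 0;0.028 0.467 0.032 0;0.028 0.467 0.032 0;0.028 0.467 0.032 0;0.028 0.467 0.032 0"
}}

```text
clock: 27.23
tool_pos: [0.4639, -0.1862, 0.1611]
eef_rot: [-0.062, 0.924, 0.025, 0.375]
contact_force: [-0.4, -0.5, 0.9]
opening: 0.566
finger_force: 0.0
```

Run:
```python
from h import *
a,d=snap('wrist','w2');P=np.load('pics/w2.npz')['P']
m=(abs(P[...,2]-.115)<.004)&(abs(P[...,0]-.525)<.05)&(abs(P[...,1]+.18)<.03)
q=P[m];print(len(q),cv2.minAreaRect(q[:,:2].astype(np.float32)),q[:,2].mean())
togo([.511,-.1805,.111])
```

```text
851 ((0.519462525844574, -0.1789669245481491), (0.0675002709031105, 0.026007119566202164), 7.597541332244873) 0.11476376993498436
t 27.28 q [ 1.29  1.23 -1.47  2.56  2.29  1.01  0.09] p [ 0.4636 -0.1869  0.1613] tilt 0.771 az 0.132  yaxis [-0.132  0.991  0.   ] F [-1.2 -0.2 -0.7] op 0.57 0.0
goal tcp [ 0.5241 -0.1788  0.0974] units [0.0024 0.0003 0.2947] dist 0.0884
```

View pics/w2.png

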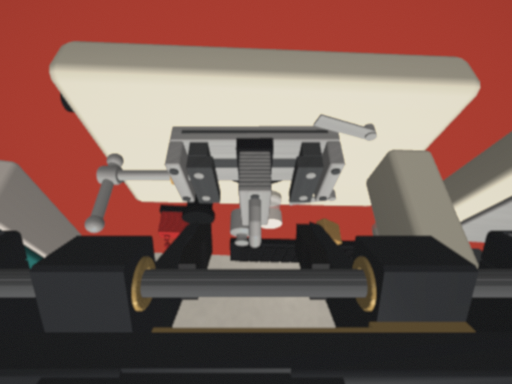

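Both jaws, at (203,170) and (308,170), are wide open and well clear of the padlock at (256,170). The padlock still stands in the vise.

Call:
{"name": "send_rows", "arguments": {
  "rows": "0.002 0 0.06 0;0.002 0 0.12 0;0.002 0 0.17 0;0.002 0 0.17 0"
}}

```text
clock: 27.62
tool_pos: [0.4993, -0.1832, 0.1231]
eef_rot: [-0.06, 0.925, 0.025, 0.375]
contact_force: [0.3, -0.2, 0.4]
opening: 0.576
finger_force: 0.0
```

Run:
```python
from h import *
togo([.511,-.1805,.111])
```

```text
t 27.62 q [ 1.22  1.33 -1.41  2.49  2.35  1.06  0.12] p [ 0.4993 -0.1832  0.1231] tilt 0.770 az 0.130  yaxis [-0.129  0.992  0.001] F [ 0.3 -0.2  0.4] op 0.576 0.0
goal tcp [ 0.5241 -0.1788  0.0974] units [-0.0005  0.004   0.1201] dist 0.036
```

Call:
{"name": "send_rows", "arguments": {
  "rows": "0 0.004 0.06 0;0 0.004 0.12 0;0 0.004 0.12 0;0 0.004 0.12 0"
}}

```text
clock: 27.95
tool_pos: [0.5227, -0.1779, 0.0992]
eef_rot: [-0.061, 0.924, 0.025, 0.376]
contact_force: [-0.1, -0.7, 0.2]
opening: 0.568
finger_force: 0.0
```

Run:
```python
from h import *
togo([.511,-.1805,.111])
```

```text
t 27.95 q [ 1.17  1.39 -1.38  2.44  2.4   1.08  0.14] p [ 0.5227 -0.1779  0.0992] tilt 0.772 az 0.132  yaxis [-0.131  0.991  0.   ] F [-0.1 -0.7  0.2] op 0.568 0.0
goal tcp [ 0.5241 -0.1788  0.0974] units [ 0.001  -0.0033  0.0075] dist 0.0025
```

Call:
{"name": "send_rows", "arguments": {
  "rows": "0 0 0.006 0;0 0 0.006 0;0 0 0.006 0;0 0 0.006 0;0 0 0.006 0;0 0 0.006 0",
  "jaw": 1,
  "force": 45
}}

```text
clock: 28.45
tool_pos: [0.5243, -0.1773, 0.0983]
eef_rot: [-0.062, 0.924, 0.024, 0.376]
contact_force: [-4.1, -0.4, 5.2]
opening: 0.291
finger_force: 45.0
```

Run:
```python
from h import *
s,M=st();print(np.round(M,3))
```

```text
t 28.45 q [ 1.17  1.4  -1.38  2.44  2.4   1.08  0.14] p [ 0.5243 -0.1773  0.0983] tilt 0.773 az 0.132  yaxis [-0.133  0.991 -0.001] F [-4.1 -0.4  5.2] op 0.291 44.98495484702289
[[-0.71  -0.133  0.692]
 [-0.096  0.991  0.092]
 [-0.698 -0.001 -0.716]]
```

```bash
cat > path.py <<'E'
from fit2 import *
p=np.load('fk2.npy')
s=sensors.get_state();M=R.from_quat(s['eef_rot']).as_matrix();t,Mm=fk2(s['q'],p);print('model err',np.round(t-s['tool_pos'],4),np.round(Mm.T@M-np.eye(3),3).ravel().max())
def run(way):
    q=s['q'].copy();a=s['tool_pos']
    for b in way:
        n=max(2,int(np.linalg.norm(np.array(b)-a)/.02));w=0
        for k in range(1,n+1):
            r=ik(a+(np.array(b)-a)*k/n,M,p,q);q=r.x;t,m=fk2(q,p);w=max(w,np.linalg.norm(t-(a+(np.array(b)-a)*k/n))*1000+500*np.abs(m-M).max())
        print(np.round(b,3),'q',np.round(q,2),'worst %.1f'%w);a=np.array(b)
    print()
P=s['tool_pos'];up=P+[0,0,.045]
run([up,up+[-.10,-.013,.04],[.40,-.2,.27],[.40,0,.30],[.40,.2,.30],[.607,.222,.25],[.607,.222,.105]])
run([up,up+[-.09,-.012,.06],[.40,-.2,.35],[.40,0,.40],[.42,.2,.35],[.607,.222,.25],[.607,.222,.105]])
E
python3 path.py
```

```text
model err [-0.0047  0.0073 -0.002 ] 0.005
[ 0.524 -0.177  0.143] q [ 1.2   1.28 -1.43  2.41  2.29  0.98  0.16] worst 0.0
[ 0.424 -0.19   0.183] q [ 1.41  1.13 -1.47  2.56  2.24  0.84  0.14] worst 14.4
[ 0.4  -0.2   0.27] q [ 1.57  0.81 -1.47  2.53  2.2   0.5   0.07] worst 10.9
[0.4 0.  0.3] q [ 1.    0.42 -1.47  2.56  1.94  0.54 -0.39] worst 71.2
[0.4 0.2 0.3] q [-0.06  0.62 -1.47  2.56  1.57  1.32 -0.92] worst 73.0
[0.607 0.222 0.25 ] q [ 0.15  0.92 -1.29  2.18  1.94  1.24 -0.46] worst 5.2
[0.607 0.222 0.105] q [ 0.07  1.22 -1.14  2.24  2.25  1.41 -0.64] worst 0.0

[ 0.524 -0.177  0.143] q [ 1.2   1.28 -1.43  2.41  2.29  0.98  0.16] worst 0.0
[ 0.434 -0.189  0.203] q [ 1.39  1.06 -1.47  2.56  2.25  0.82  0.07] worst 2.7
[ 0.4  -0.2   0.35] q [ 1.7   0.49 -1.39  2.4   2.07  0.06  0.16] worst 0.0
[0.4 0.  0.4] q [ 1.45 -0.06 -1.37  2.53  4.1   0.24 -2.4 ] worst 0.0
[0.42 0.2  0.35] q [ 0.01  0.36 -1.22  2.48  1.63  0.95 -0.77] worst 0.2
[0.607 0.222 0.25 ] q [ 0.04  0.78 -1.01  2.19  1.98  1.01 -0.6 ] worst 0.0
[0.607 0.222 0.105] q [-0.03  1.1  -0.93  2.24  2.28  1.25 -0.8 ] worst 0.0
```

```bash
cat > path2.py <<'E'
from path import *
import sys,io
def quiet(way):
    q=s['q'].copy();a=s['tool_pos'];w=0;dq=0;m6=9
    for b in way:
        n=max(2,int(np.linalg.norm(np.array(b)-a)/.025))
        for k in range(1,n+1):
            g=a+(np.array(b)-a)*k/n;r=ik(g,M,p,q);dq=max(dq,abs(r.x-q).max());q=r.x;t,m=fk2(q,p);w=max(w,np.linalg.norm(t-g)*1000+500*np.abs(m-M).max());m6=min(m6,q[5])
        a=np.array(b)
    return round(w,1),round(dq,2),round(m6,2),np.round(q,2)
for x in (.38,.40,.41):
    for z in (.33,.38,.43,.48,.53):
        print(x,z,*quiet([up,up+[-.09,-.012,.06],[x+.01,-.17,z],[x,.0,z],[x,.1,z],[.48,.2,z-.05],[.607,.222,.2]]))
E
python3 path2.py | tail -15
```

```text
0.38 0.33 63.3 0.22 0.24 [ 0.1   1.   -1.21  2.22  2.05  1.28 -0.56]
0.38 0.38 20.5 1.97 0.04 [ 0.05  0.93 -1.07  2.22  2.08  1.17 -0.64]
0.38 0.43 347.3 2.15 0.04 [ 1.42 -0.46 -1.47  2.22 -1.    0.46  2.3 ]
0.38 0.48 347.3 1.54 0.04 [ 1.42 -0.46 -1.47  2.22 -1.    0.46  2.3 ]
0.38 0.53 347.3 1.44 0.05 [ 1.42 -0.46 -1.47  2.22 -1.    0.46  2.3 ]
0.4 0.33 49.2 0.22 0.28 [ 0.1   1.   -1.21  2.22  2.05  1.28 -0.56]
0.4 0.38 7.1 1.83 0.04 [ 0.04  0.92 -1.05  2.22  2.08  1.15 -0.65]
0.4 0.43 347.3 1.63 0.04 [ 1.42 -0.46 -1.47  2.22 -1.    0.46  2.3 ]
0.4 0.48 347.3 1.5 0.07 [ 1.42 -0.46 -1.47  2.22 -1.    0.46  2.3 ]
0.4 0.53 347.3 1.4 0.08 [ 1.42 -0.46 -1.47  2.22 -1.    0.46  2.3 ]
0.41 0.33 41.9 0.21 0.3 [ 0.11  1.   -1.22  2.22  2.05  1.28 -0.56]
0.41 0.38 2.7 0.92 0.05 [ 0.04  0.91 -1.04  2.22  2.08  1.14 -0.66]
0.41 0.43 347.3 1.61 0.04 [ 1.42 -0.46 -1.47  2.22 -1.    0.46  2.3 ]
0.41 0.48 347.3 1.47 0.09 [ 1.42 -0.46 -1.47  2.22 -1.    0.46  2.3 ]
0.41 0.53 347.3 1.58 0.1 [ 1.42 -0.46 -1.47  2.22 -1.    0.46  2.3 ]
```

```bash
cat > path3.py <<'E'
from fit2 import *
p=np.load('fk2.npy');s=sensors.get_state();M=R.from_quat(s['eef_rot']).as_matrix();t0,_=fk2(s['q'],p);off=t0-s['tool_pos']
q=s['q'].copy();up=s['tool_pos']+[0,0,.045]
def step(y,xmax,zr,q0,fix=None):
    def f(q):
        t,m=fk2(q,p);t=t-off
        pos=(t-fix)*20 if fix is not None else np.array([max(0,t[0]-xmax)*20,(t[1]-y)*20,(max(0,zr[0]-t[2])+max(0,t[2]-zr[1]))*20])
        mg=np.maximum(0,lo+.08-q)+np.maximum(0,q-hi+.08)
        return np.r_[pos,(m-M).ravel()*10,mg*2,.15*(q-q0)]
    return least_squares(f,np.clip(q0,lo+.01,hi-.01),bounds=(lo,hi)).x
def show(tag,q,qp):
    t,m=fk2(q,p);print(tag,np.round(t-off,3),'q',np.round(q,2),'rot %.3f'%abs(m-M).max(),'dq %.2f'%abs(q-qp).max())
seq=[('fix',up)]+[('fix',up+np.array([-.095,-.012,.05])*k/3) for k in (1,2,3)]
for a,g in seq:
    qn=step(0,0,0,q,g);show('x',qn,q);q=qn
for y in np.arange(-.17,.21,.03):
    qn=step(y,.41 if y<.07 else .6,(.22,.45),q);show('y%.2f'%y,qn,q);q=qn
for g in ([.5,.22,.3],[.607,.222,.2],[.607,.222,.105]):
    qn=step(0,0,0,q,np.array(g));show('p',qn,q);q=qn
E
python3 path3.py
```

```text
x [ 0.524 -0.177  0.143] q [ 1.18  1.26 -1.39  2.44  2.33  0.98  0.09] rot 0.000 dq 0.14
x [ 0.493 -0.182  0.16 ] q [ 1.22  1.19 -1.39  2.5   2.34  0.95  0.04] rot 0.000 dq 0.06
x [ 0.463 -0.187  0.177] q [ 1.28  1.13 -1.39  2.56  2.35  0.9  -0.  ] rot 0.001 dq 0.07
x [ 0.439 -0.2    0.197] q [ 1.37  1.05 -1.4   2.56  2.32  0.78  0.02] rot 0.007 dq 0.12
y-0.17 [ 0.411 -0.17   0.332] q [ 1.56  0.52 -1.4   2.5   2.43  0.24 -0.29] rot 0.000 dq 0.54
y-0.14 [ 0.411 -0.14   0.355] q [ 1.56  0.4  -1.4   2.5   2.67  0.18 -0.62] rot 0.001 dq 0.33
y-0.11 [ 0.411 -0.11   0.367] q [ 1.52  0.3  -1.4   2.52  2.9   0.17 -0.94] rot 0.001 dq 0.32
y-0.08 [ 0.412 -0.08   0.377] q [ 1.48  0.21 -1.4   2.53  3.11  0.17 -1.24] rot 0.001 dq 0.30
y-0.05 [ 0.412 -0.05   0.385] q [ 1.43  0.13 -1.4   2.53  3.29  0.17 -1.51] rot 0.001 dq 0.27
y-0.02 [ 0.412 -0.02   0.393] q [ 1.38  0.05 -1.39  2.53  3.42  0.17 -1.72] rot 0.001 dq 0.22
y0.01 [0.411 0.01  0.4  ] q [ 1.31 -0.02 -1.39  2.53  3.48  0.16 -1.88] rot 0.000 dq 0.16
y0.04 [0.411 0.04  0.408] q [ 1.17 -0.08 -1.32  2.51  3.49  0.12 -1.98] rot 0.000 dq 0.15
y0.07 [0.406 0.07  0.411] q [ 1.17 -0.14 -1.39  2.5   3.51  0.1  -2.09] rot 0.000 dq 0.11
y0.10 [0.391 0.1   0.411] q [ 1.1  -0.21 -1.4   2.51  3.59  0.09 -2.27] rot 0.000 dq 0.18
y0.13 [0.372 0.129 0.408] q [ 1.04 -0.29 -1.41  2.52  3.8   0.09 -2.58] rot 0.001 dq 0.31
y0.16 [0.346 0.159 0.402] q [ 0.95 -0.36 -1.43  2.53  3.68  0.06 -2.58] rot 0.001 dq 0.12
y0.19 [0.322 0.186 0.394] q [ 0.88 -0.42 -1.47  2.54  3.56  0.04 -2.59] rot 0.004 dq 0.12
p [0.393 0.152 0.423] q [ 1.06 -0.26 -1.47  2.45  3.82  0.04 -2.62] rot 0.027 dq 0.26
p [0.412 0.125 0.426] q [ 1.13 -0.18 -1.47  2.43  3.9   0.04 -2.6 ] rot 0.038 dq 0.09
p [0.41  0.108 0.404] q [ 1.53 -0.46 -1.47  2.56  4.14  0.53 -2.66] rot 0.063 dq 0.49
```

```bash
nproc
cat > search.py <<'E'
from fit2 import *
from multiprocessing import Pool
p=np.load('fk2.npy');st0=np.load('st0.npz');q00,P0,M=st0['q'],st0['p'],st0['M'];off=fk2(q00,p)[0]-P0;Md=fk2(q00,p)[1]
up=P0+[0,0,.045];ex=up+[-.10,-.013,.075]
def fkj(q):
    # geometric jacobian
    tr=p[:21].reshape(7,3);Mx=np.eye(3);t=np.zeros(3);ax=[];o=[]
    for i in range(7):
        a=Mx[:,2] if AX[i]=='z' else Mx[:,1]
        ax.append(S[i]*a);o.append(t)
        Mx=Mx@R.from_euler(AX[i],S[i]*q[i]+p[21+i]).as_matrix();t=t+Mx@tr[i]
    return t,Mx,np.vstack([np.array([np.cross(a,t-b) for a,b in zip(ax,o)]).T,np.array(ax).T])
W=np.array([1,1,1,.3,.3,.3])
def solve(q,g):
    for _ in range(12):
        t,m,J=fkj(q);e=np.r_[g-t,R.from_matrix(Md@m.T).as_rotvec()]*W
        if np.abs(e).max()<2e-4: break
        J=J*W[:,None];act=np.ones(7,bool)
        for _k in range(4):
            Ja=J[:,act];dq=np.zeros(7);dq[act]=Ja.T@np.linalg.solve(Ja@Ja.T+1e-5*np.eye(6),e)
            bad=((q+dq<lo)|(q+dq>hi))&act
            if not bad.any(): break
            dq[bad]=0;act&=~bad
        q=np.clip(q+np.clip(dq,-.3,.3),lo,hi)
    t,m,_=fkj(q);return q,np.linalg.norm(t-g),np.linalg.norm(R.from_matrix(Md@m.T).as_rotvec())
def sim(way):
    q=q00.copy();a=P0;we=wr=0;c=0;tr=[]
    for b in way:
        b=np.array(b);n=max(1,int(np.ceil(np.linalg.norm(b-a)/.02)))
        for k in range(1,n+1):
            qn,e,r=solve(q,a+(b-a)*k/n+off);c+=abs(qn-q).max();q=qn;we=max(we,e);wr=max(wr,r)
            if wr>.15: return we,wr,c,tr
        tr.append(np.round(q,2));a=b
    return we,wr,c,tr
END=[[.607,.222,.25],[.607,.222,.105]]
def cand(seed):
    r=np.random.default_rng(seed);mode=seed%2
    if mode: # in front of column
        zs=r.uniform(.25,.55,4);w=[[r.uniform(.33,.41),r.uniform(-.4,-.15),zs[0]],[r.uniform(.33,.41),-.1,zs[1]],[r.uniform(.33,.40),.03,zs[2]],[r.uniform(.36,.55),r.uniform(.1,.3),zs[3]]]
    else:
        zs=r.uniform(.66,.85,2);w=[[r.uniform(.30,.42),r.uniform(-.5,-.15),r.uniform(.3,.6)],[r.uniform(.3,.42),r.uniform(-.5,-.1),zs[0]],[r.uniform(.4,.65),r.uniform(0,.3),zs[1]],[r.uniform(.5,.7),r.uniform(.15,.3),r.uniform(.3,.5)]]
    way=[up,ex]+[np.round(x,2) for x in w]+END
    we,wr,c,tr=sim(way);return max(we,wr),c,seed,[list(map(float,x)) for x in way],[list(map(float,x)) for x in tr]
if __name__=='__main__':
    z=np.load('pics/top0.npz')['P'];m=(z[...,0]>.4)&(z[...,0]<.8)&(z[...,1]<.05)&(z[...,1]>-.5);print('microscope top z',np.nanpercentile(z[m][:,2],[99.5,100]))
    with Pool() as P: out=P.map(cand,range(500))
    out.sort(key=lambda o:(o[0]>.004)*10+o[1] if o[0]<.02 else 100+o[0])
    for o in out[:5]:
        print('%.4f %.1f %d'%o[:3],np.round(o[3][2:-2],2).tolist());print(*o[4],sep='\n   ')
    print(sum(o[0]<.01 for o in out))
E
python3 - <<'E'
from h import *
s=sensors.get_state();np.savez('st0.npz',q=s['q'],p=s['tool_pos'],M=R.from_quat(s['eef_rot']).as_matrix())
E
time timeout 400 python3 search.py
```

```text
4
microscope top z [0.47214999 0.47839044]
0.0295 9.8 96 [[0.37, -0.33, 0.46], [0.38, -0.46, 0.8], [0.64, 0.27, 0.8], [0.55, 0.27, 0.34]]
[1.18, 1.28, -1.43, 2.44, 2.3, 1.02, 0.13]
   [1.42, 1.0, -1.47, 2.55, 2.2, 0.72, 0.09]
   [2.06, 0.47, -1.46, 2.0, -0.18, 0.55, 2.58]
   [1.64, 0.49, -1.24, 0.7, -0.02, 1.64, 2.29]
   [-0.13, 0.41, -1.13, 0.79, 0.99, 1.55, 0.88]
   [-0.12, 0.54, -0.99, 2.15, 1.67, 0.94, -0.52]
   [-0.03, 0.75, -0.92, 2.19, 1.99, 0.97, -0.66]
   [-0.09, 1.08, -0.85, 2.25, 2.29, 1.22, -0.87]
0.0295 9.0 110 [[0.39, -0.32, 0.37], [0.41, -0.47, 0.84], [0.58, 0.03, 0.76], [0.59, 0.23, 0.35]]
[1.18, 1.28, -1.43, 2.44, 2.3, 1.02, 0.13]
   [1.42, 1.0, -1.47, 2.55, 2.2, 0.72, 0.09]
   [1.89, 0.63, -1.4, 2.16, 0.26, 0.27, 2.19]
   [1.35, 0.55, -1.19, 0.31, 0.15, 1.88, 2.21]
   [0.99, 0.13, -1.34, 1.28, 0.28, 1.08, 1.37]
   [-0.04, 0.51, -0.88, 2.11, 1.69, 0.78, -0.42]
   [-0.06, 0.72, -0.86, 2.19, 2.0, 0.92, -0.69]
   [-0.11, 1.06, -0.81, 2.25, 2.3, 1.19, -0.91]
0.0295 9.2 172 [[0.37, -0.39, 0.44], [0.34, -0.33, 0.69], [0.54, 0.05, 0.84], [0.67, 0.15, 0.38]]
[1.18, 1.28, -1.
[... 633 characters left out ...]
  [0.58, 0.24, -1.2, 1.32, 0.58, 1.04, 1.05]
   [0.22, 0.21, -1.02, 2.02, 1.15, 0.64, 0.13]
   [-0.05, 0.73, -0.88, 2.19, 1.99, 0.94, -0.67]
   [-0.1, 1.07, -0.83, 2.25, 2.3, 1.2, -0.89]
0.0295 8.4 228 [[0.36, -0.4, 0.52], [0.34, -0.34, 0.79], [0.64, 0.03, 0.75], [0.7, 0.24, 0.38]]
[1.18, 1.28, -1.43, 2.44, 2.3, 1.02, 0.13]
   [1.42, 1.0, -1.47, 2.55, 2.2, 0.72, 0.09]
   [2.07, 0.53, -1.47, 1.74, -0.07, 0.81, 2.51]
   [2.13, 0.26, -1.45, 1.11, -0.31, 1.47, 2.4]
   [0.7, 0.25, -1.21, 1.19, 0.47, 1.12, 1.26]
   [-0.07, 0.57, -0.73, 1.8, 1.47, 0.67, -0.03]
   [-0.11, 0.7, -0.77, 2.19, 2.02, 0.87, -0.73]
   [-0.15, 1.04, -0.74, 2.25, 2.32, 1.15, -0.96]
0
real	1m3.744s
user	3m57.397s
sys	0m0.294s
```

```bash
cat > s2.py <<'E'
from search import *
def go(ex):
    o=[]
    for x in ex:
        w=[up]+x+END
        we,wr,c,tr=sim(w);o.append((we,wr,c,tr))
    return o
tail=[[.37,-.44,.52],[.38,-.40,.75],[.62,.1,.72],[.55,.2,.48]]
V=[[[.46,-.186,.17],[.44,-.30,.25]]+tail,[[.46,-.186,.185],[.44,-.36,.28]]+tail,[[.465,-.20,.185],[.45,-.36,.28]]+tail,[[.475,-.22,.17],[.45,-.36,.25]]+tail,[[.47,-.184,.19],[.43,-.36,.28]]+tail]
for v,(we,wr,c,tr) in zip(V,go(V)):
    print(v[:2],'pos %.4f rot %.4f c %.1f'%(we,wr,c));
print(*[t.tolist() for t in tr],sep='\n')
E
python3 s2.py
```

```text
[[0.46, -0.186, 0.17], [0.44, -0.3, 0.25]] pos 0.0047 rot 0.0162 c 7.9
[[0.46, -0.186, 0.185], [0.44, -0.36, 0.28]] pos 0.0042 rot 0.0145 c 7.9
[[0.465, -0.2, 0.185], [0.45, -0.36, 0.28]] pos 0.0001 rot 0.0002 c 7.7
[[0.475, -0.22, 0.17], [0.45, -0.36, 0.25]] pos 0.0001 rot 0.0002 c 7.7
[[0.47, -0.184, 0.19], [0.43, -0.36, 0.28]] pos 0.0002 rot 0.0004 c 7.9
[1.18, 1.28, -1.43, 2.44, 2.3, 1.02, 0.13]
[1.28, 1.12, -1.45, 2.54, 2.27, 0.92, 0.03]
[1.72, 0.88, -1.33, 2.14, 1.17, 0.27, 1.41]
[2.0, 0.61, -1.46, 1.63, 0.05, 0.86, 2.43]
[1.91, 0.41, -1.44, 1.09, -0.08, 1.38, 2.3]
[0.61, 0.22, -1.24, 1.31, 0.57, 1.06, 1.06]
[0.19, 0.24, -1.03, 1.99, 1.17, 0.68, 0.12]
[-0.05, 0.73, -0.89, 2.19, 1.99, 0.94, -0.67]
[-0.1, 1.07, -0.83, 2.25, 2.3, 1.2, -0.89]
```

```bash
cat > legs.py <<'E'
from h import *
def legs(way):
    s,M=st();a=s['tool_pos']
    for b in way:
        d=(np.array(b)-a)@M;print(np.round(b,3),'units',np.round(d/.3,3),'rows',round(np.linalg.norm(d)/.0417,1));a=np.array(b)
E
python3 -c "
from legs import *
legs([[.524,-.177,.143],[.465,-.20,.185],[.45,-.36,.28],[.37,-.44,.52],[.38,-.40,.75],[.62,.1,.72],[.55,.2,.48],[.607,.222,.25]])"
```

```text
t 28.45 q [ 1.17  1.4  -1.38  2.44  2.4   1.08  0.14] p [ 0.5243 -0.1773  0.0983] tilt 0.773 az 0.132  yaxis [-0.133  0.991 -0.001] F [-4.1 -0.4  5.2] op 0.291 44.98495484702289
[ 0.524 -0.177  0.143] units [-0.103  0.001 -0.107] rows 1.1
[ 0.465 -0.2    0.185] units [ 0.049 -0.05  -0.243] rows 1.8
[ 0.45 -0.36  0.28] units [-0.134 -0.522 -0.31 ] rows 4.5
[ 0.37 -0.44  0.52] units [-0.344 -0.23  -0.782] rows 6.4
[ 0.38 -0.4   0.75] units [-0.572  0.127 -0.514] rows 5.6
[0.62 0.1  0.72] units [-0.658  1.546  0.778] rows 13.3
[0.55 0.2  0.48] units [0.692 0.362 0.442] rows 6.5
[0.607 0.222 0.25 ] units [0.393 0.049 0.687] rows 5.7
```

Lift first, then check.

Call:
{"name": "send_rows", "arguments": {
  "rows": "-0.02 0 -0.021 0;-0.045 0 -0.047 0;-0.075 0 -0.078 0;-0.103 0 -0.107 0;-0.103 0 -0.107 0;-0.103 0 -0.107 0"
}}

```text
clock: 28.95
tool_pos: [0.5239, -0.1778, 0.1419]
eef_rot: [-0.061, 0.925, 0.024, 0.375]
contact_force: [-0.4, 0.5, -4.8]
opening: 0.292
finger_force: 45.0
```

```bash
python3 -c "
from legs import *
legs([[.465,-.20,.185],[.45,-.36,.28]])"
```

```text
t 28.95 q [ 1.18  1.27 -1.41  2.44  2.31  1.    0.11] p [ 0.5239 -0.1778  0.1419] tilt 0.770 az 0.130  yaxis [-0.132  0.991 -0.002] F [-0.4  0.5 -4.8] op 0.292 44.989595375955105
[ 0.465 -0.2    0.185] units [ 0.047 -0.048 -0.245] rows 1.8
[ 0.45 -0.36  0.28] units [-0.134 -0.523 -0.31 ] rows 4.5
```

Call:
{"name": "send_rows", "arguments": {
  "rows": "0.016 -0.016 -0.08 0;0.032 -0.032 -0.16 0;0.047 -0.048 -0.245 0;0.047 -0.048 -0.245 0;0.047 -0.048 -0.245 0"
}}

```text
clock: 29.37
tool_pos: [0.4641, -0.2006, 0.1844]
eef_rot: [-0.061, 0.925, 0.024, 0.375]
contact_force: [0.1, -0.1, -4.9]
opening: 0.29
finger_force: 45.0
```

Call:
{"name": "send_rows", "arguments": {
  "rows": "-0.025 -0.1 -0.06 0;-0.05 -0.2 -0.12 0;-0.08 -0.3 -0.18 0;-0.11 -0.42 -0.25 0;-0.134 -0.523 -0.31 0;-0.134 -0.523 -0.31 0;-0.134 -0.523 -0.31 0"
}}

```text
clock: 29.95
tool_pos: [0.4539, -0.3548, 0.2682]
eef_rot: [-0.057, 0.926, 0.013, 0.373]
contact_force: [0.4, -1.1, -5.2]
opening: 0.295
finger_force: 45.0
```

```bash
python3 -c "
from legs import *
legs([[.37,-.44,.52],[.38,-.40,.75],[.62,.1,.72],[.55,.2,.48],[.607,.222,.25]])"
```

```text
t 29.95 q [ 1.63  0.88 -1.28  2.14  1.45  0.28  1.1 ] p [ 0.4539 -0.3548  0.2682] tilt 0.764 az 0.096  yaxis [-0.115  0.993 -0.018] F [ 0.4 -1.1 -5.2] op 0.295 44.98959165997803
[ 0.37 -0.44  0.52] units [-0.353 -0.265 -0.817] rows 6.7
[ 0.38 -0.4   0.75] units [-0.567  0.115 -0.522] rows 5.6
[0.62 0.1  0.72] units [-0.662  1.566  0.734] rows 13.3
[0.55 0.2  0.48] units [0.689 0.372 0.439] rows 6.5
[0.607 0.222 0.25 ] units [0.387 0.065 0.689] rows 5.7
```

Call:
{"name": "send_rows", "arguments": {
  "rows": "0 0 0 0;0 0 0 0;0 0 0 0"
}}

```text
clock: 30.2
tool_pos: [0.4545, -0.3522, 0.2685]
eef_rot: [-0.057, 0.925, 0.015, 0.374]
contact_force: [-0.0, 0.1, -4.6]
opening: 0.292
finger_force: 45.0
```

```bash
python3 -c "
from legs import *
legs([[.37,-.44,.52]])"
```

```text
t 30.2 q [ 1.63  0.88 -1.28  2.14  1.47  0.27  1.09] p [ 0.4545 -0.3522  0.2685] tilt 0.768 az 0.101  yaxis [-0.116  0.993 -0.015] F [-0.   0.1 -4.6] op 0.292 44.99002098105848
[ 0.37 -0.44  0.52] units [-0.354 -0.27  -0.818] rows 6.7
```

Call:
{"name": "send_rows", "arguments": {
  "rows": "-0.018 -0.0135 -0.041 0;-0.035 -0.027 -0.082 0;-0.053 -0.04 -0.123 0;-0.071 -0.054 -0.164 0;-0.088 -0.067 -0.205 0;-0.106 -0.081 -0.245 0;-0.124 -0.095 -0.286 0;-0.142 -0.108 -0.327 0;-0.16 -0.122 -0.368 0;-0.177 -0.135 -0.409 0"
}}

```text
clock: 31.03
tool_pos: [0.4117, -0.3959, 0.3944]
eef_rot: [-0.057, 0.926, 0.014, 0.373]
contact_force: [-0.8, -0.0, -4.2]
opening: 0.291
finger_force: 45.0
```

```bash
cat >> legs.py <<'E'
def err():
    M0=np.load('st0.npz')['M'];M=R.from_quat(sensors.get_state()['eef_rot']).as_matrix();E=M@M0.T;print('padlock tilt %.3f'%np.arccos(min(1,E[2,2])),np.round(R.from_matrix(E).as_rotvec(),3))
E
python3 -c "
from legs import *
err();legs([[.37,-.44,.52]])"
```

```text
padlock tilt 0.017 [-0.016  0.005 -0.016]
t 31.03 q [ 1.86  0.75 -1.46  1.93  0.48  0.51  2.03] p [ 0.4117 -0.3959  0.3944] tilt 0.765 az 0.100  yaxis [-0.117  0.993 -0.017] F [-0.8 -0.  -4.2] op 0.291 44.990441892296076
[ 0.37 -0.44  0.52] units [-0.177 -0.137 -0.408] rows 3.3
```

Call:
{"name": "send_rows", "arguments": {
  "rows": "-0.03 -0.023 -0.068 0;-0.06 -0.046 -0.136 0;-0.09 -0.069 -0.204 0;-0.12 -0.092 -0.272 0;-0.15 -0.115 -0.34 0;-0.177 -0.137 -0.408 0"
}}

```text
clock: 31.53
tool_pos: [0.3695, -0.4406, 0.5199]
eef_rot: [-0.057, 0.926, 0.014, 0.372]
contact_force: [0.2, -1.0, -5.3]
opening: 0.29
finger_force: 45.0
```

Call:
{"name": "send_rows", "arguments": {
  "rows": "-0.06 0.011 -0.05 0;-0.12 0.023 -0.1 0;-0.18 0.034 -0.16 0;-0.24 0.046 -0.21 0;-0.3 0.06 -0.27 0;-0.36 0.07 -0.32 0;-0.42 0.08 -0.38 0;-0.48 0.095 -0.43 0;-0.53 0.107 -0.48 0;-0.567 0.115 -0.52 0"
}}

```text
clock: 32.37
tool_pos: [0.3801, -0.4005, 0.7505]
eef_rot: [-0.056, 0.926, 0.013, 0.372]
contact_force: [0.4, 0.1, -4.4]
opening: 0.287
finger_force: 45.0
```

```bash
cat > s3.py <<'E'
from h import *
s=sensors.get_state();np.savez('st1.npz',q=s['q'],p=s['tool_pos'],M=R.from_quat(s['eef_rot']).as_matrix())
import search
search.q00=s['q'];search.P0=s['tool_pos'];search.Md=search.fk2(s['q'],search.p)[1];search.off=search.fk2(s['q'],search.p)[0]-search.P0
for w in ([[.62,.1,.72],[.55,.2,.48]],[[.60,.0,.74],[.58,.2,.48]],[[.6,.15,.72],[.6,.22,.48]]):
    r=search.sim(w+search.END);print(w,np.round(r[:3],4),*r[3],sep='\n ')
E
python3 s3.py; python3 -c "
from legs import *
err();legs([[.62,.1,.72],[.55,.2,.48],[.607,.222,.25]])"
```

```text
[[0.62, 0.1, 0.72], [0.55, 0.2, 0.48]]
 [0.0000e+00 1.0000e-04 3.9146e+00]
 [ 0.58  0.24 -1.22  1.29  0.6   1.1   1.05]
 [ 0.19  0.25 -1.03  1.97  1.16  0.72  0.14]
 [-0.05  0.73 -0.88  2.17  1.96  0.94 -0.64]
 [-0.1   1.06 -0.82  2.23  2.26  1.19 -0.87]
[[0.6, 0.0, 0.74], [0.58, 0.2, 0.48]]
 [0.    0.    3.626]
 [ 0.92  0.18 -1.26  1.28  0.33  1.05  1.38]
 [ 0.15  0.29 -0.96  1.92  1.16  0.71  0.18]
 [-0.07  0.72 -0.84  2.17  1.97  0.91 -0.66]
 [-0.12  1.05 -0.79  2.23  2.27  1.17 -0.89]
[[0.6, 0.15, 0.72], [0.6, 0.22, 0.48]]
 [0.3878 0.0882 2.2986]
 [ 1.82 -0.44 -1.44  1.38 -0.77  1.06  2.03]
 [ 1.48 -0.44 -1.44  1.97 -0.96  0.56  2.24]
 [ 1.31 -0.44 -1.44  2.24 -0.96  0.35  2.22]
 [ 1.3  -0.44 -1.44  2.28 -0.96  0.35  2.22]
padlock tilt 0.019 [-0.017  0.007 -0.019]
t 32.37 q [ 1.88  0.41 -1.43  1.08 -0.06  1.38  2.29] p [ 0.3801 -0.4005  0.7505] tilt 0.764 az 0.096  yaxis [-0.114  0.993 -0.018] F [ 0.4  0.1 -4.4] op 0.287 44.989772625267506
[0.62 0.1  0.72] units [-0.66   1.568  0.734] rows 13.3
[0.55 0.2  0.48] units [0.689 0.372 0.439] rows 6.5
[0.607 0.222 0.25 ] units [0.387 0.065 0.689] rows 5.7
```

Run:
```python
from legs import *
legs([[.54,-.23,.74],[.60,0,.74],[.58,.2,.48],[.607,.222,.25]])
import search
s=sensors.get_state()
search.q00=s['q'];search.P0=s['tool_pos'];search.Md=search.fk2(s['q'],search.p)[1];search.off=search.fk2(s['q'],search.p)[0]-search.P0
r=search.sim([[.54,-.23,.74],[.60,0,.74],[.58,.2,.48]]+search.END);print(np.round(r[:3],4),*r[3],sep='\n ')
```

```text
t 32.37 q [ 1.88  0.41 -1.43  1.08 -0.06  1.38  2.29] p [ 0.3801 -0.4005  0.7505] tilt 0.764 az 0.096  yaxis [-0.114  0.993 -0.018] F [ 0.4  0.1 -4.4] op 0.287 44.989772625267506
[ 0.54 -0.23  0.74] units [-0.411  0.504  0.43 ] rows 5.6
[0.6  0.   0.74] units [-0.216  0.739  0.188] rows 5.7
[0.58 0.2  0.48] units [0.584 0.685 0.624] rows 7.9
[0.607 0.222 0.25 ] units [0.459 0.076 0.621] rows 5.6
[0.     0.     3.4892]
 [ 1.47  0.27 -1.33  1.22  0.03  1.12  1.94]
 [ 0.9   0.17 -1.22  1.28  0.31  1.05  1.39]
 [ 0.14  0.28 -0.94  1.92  1.15  0.7   0.19]
 [-0.08  0.71 -0.83  2.17  1.97  0.9  -0.66]
 [-0.12  1.04 -0.78  2.23  2.27  1.16 -0.9 ]
```

Call:
{"name": "send_rows", "arguments": {
  "rows": "-0.041 0.05 0.043 0;-0.082 0.1 0.086 0;-0.123 0.15 0.129 0;-0.164 0.2 0.172 0;-0.205 0.25 0.215 0;-0.247 0.3 0.258 0;-0.288 0.35 0.3 0;-0.33 0.4 0.344 0;-0.37 0.45 0.387 0;-0.411 0.504 0.43 0"
}}

```text
clock: 33.2
tool_pos: [0.5395, -0.2298, 0.7387]
eef_rot: [-0.056, 0.926, 0.013, 0.372]
contact_force: [0.2, -0.3, -4.6]
opening: 0.291
finger_force: 45.0
```

Call:
{"name": "send_rows", "arguments": {
  "rows": "-0.022 0.074 0.019 0;-0.043 0.148 0.038 0;-0.065 0.222 0.056 0;-0.086 0.296 0.075 0;-0.108 0.37 0.094 0;-0.13 0.443 0.113 0;-0.151 0.517 0.132 0;-0.173 0.591 0.15 0;-0.194 0.665 0.17 0;-0.216 0.739 0.188 0"
}}

```text
clock: 34.03
tool_pos: [0.5983, 0.001, 0.7402]
eef_rot: [-0.057, 0.926, 0.013, 0.373]
contact_force: [-0.3, -1.0, -4.5]
opening: 0.295
finger_force: 45.0
```

Run:
```python
from legs import *
err();legs([[.58,.2,.48],[.607,.222,.25]])
```

```text
padlock tilt 0.019 [-0.018  0.005 -0.019]
t 34.03 q [ 0.91  0.16 -1.22  1.29  0.3   1.04  1.4 ] p [0.5983 0.001  0.7402] tilt 0.766 az 0.095  yaxis [-0.114  0.993 -0.019] F [-0.3 -1.  -4.5] op 0.295 44.9882469791919
[0.58 0.2  0.48] units [0.581 0.682 0.627] rows 7.9
[0.607 0.222 0.25 ] units [0.46  0.077 0.62 ] rows 5.6
```

Call:
{"name": "send_rows", "arguments": {
  "rows": "0.036 0.043 0.039 0;0.073 0.085 0.078 0;0.11 0.128 0.117 0;0.145 0.17 0.156 0;0.18 0.213 0.195 0;0.218 0.256 0.234 0;0.254 0.3 0.274 0;0.29 0.341 0.313 0"
}}

```text
clock: 34.7
tool_pos: [0.5886, 0.1008, 0.6101]
eef_rot: [-0.058, 0.926, 0.013, 0.374]
contact_force: [0.3, -0.4, -5.2]
opening: 0.293
finger_force: 45.0
```

Call:
{"name": "send_rows", "arguments": {
  "rows": "0.036 0.043 0.039 0;0.073 0.085 0.078 0;0.11 0.128 0.117 0;0.145 0.17 0.156 0;0.18 0.213 0.195 0;0.218 0.256 0.234 0;0.254 0.3 0.274 0;0.29 0.341 0.313 0"
}}

```text
clock: 35.37
tool_pos: [0.5796, 0.2013, 0.4811]
eef_rot: [-0.058, 0.925, 0.015, 0.375]
contact_force: [-0.0, -1.0, -5.6]
opening: 0.29
finger_force: 45.0
```

Run:
```python
from legs import *
err();legs([[.608,.223,.22]])
```

```text
padlock tilt 0.015 [-0.015  0.002 -0.013]
t 35.37 q [ 0.14  0.27 -0.93  1.93  1.16  0.69  0.18] p [0.5796 0.2013 0.4811] tilt 0.768 az 0.103  yaxis [-0.119  0.993 -0.016] F [-0.  -1.  -5.6] op 0.29 44.988098703324795
[0.608 0.223 0.22 ] units [0.53  0.074 0.696] rows 6.3
```

Call:
{"name": "send_rows", "arguments": {
  "rows": "0.053 0.007 0.07 0;0.106 0.015 0.14 0;0.16 0.022 0.21 0;0.21 0.03 0.278 0;0.265 0.037 0.348 0;0.318 0.044 0.418 0;0.37 0.052 0.487 0;0.424 0.06 0.557 0.001;0.48 0.067 0.626 0.002;0.53 0.074 0.696 0.003"
}}

```text
clock: 36.2
tool_pos: [0.6076, 0.2233, 0.2198]
eef_rot: [-0.049, 0.926, 0.021, 0.373]
contact_force: [0.9, 0.3, -5.4]
opening: 0.294
finger_force: 45.0
```

Call:
{"name": "send_rows", "arguments": {
  "rows": "0 0 0 0;0 0 0 0"
}}

```text
clock: 36.37
tool_pos: [0.6081, 0.2218, 0.2202]
eef_rot: [-0.049, 0.927, 0.019, 0.372]
contact_force: [0.4, 1.3, -3.1]
opening: 0.293
finger_force: 45.0
```

Run:
```python
from legs import *
err();legs([[.608,.223,.12],[.608,.223,.1035]])
a,d=snap('scene','s2');P=np.load('pics/s2.npz')['P']
m=(P[...,2]>.16)&(P[...,2]<.30)&(abs(P[...,0]-.606)<.1)&(abs(P[...,1]-.222)<.1)
b=a[...,::-1][150:300,300:430];cv2.imwrite('pics/c2.png',cv2.resize(b,None,fx=4,fy=4,interpolation=cv2.INTER_CUBIC))
```

```text
padlock tilt 0.009 [-0.001  0.009 -0.027]
t 36.37 q [-0.09  0.77 -0.81  2.21  2.07  0.96 -0.78] p [0.6081 0.2218 0.2202] tilt 0.764 az 0.104  yaxis [-0.105  0.994 -0.001] F [ 0.4  1.3 -3.1] op 0.293 44.98971311375499
[0.608 0.223 0.12 ] units [0.231 0.004 0.241] rows 2.4
[0.608 0.223 0.104] units [0.038 0.    0.04 ] rows 0.4
```

View pics/c2.png

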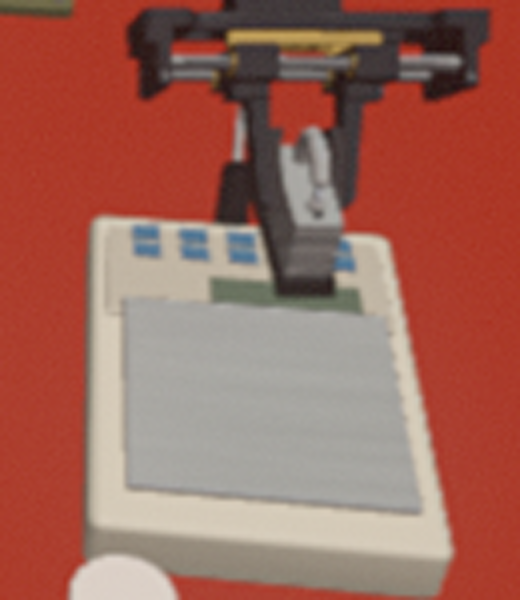

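The padlock hangs upright in the gripper above the pan, its base at about crop (305,285) and the shackle untouched. I lower it slowly.

Call:
{"name": "send_rows", "arguments": {
  "rows": "0.03 0.001 0.031 0;0.06 0.001 0.062 0;0.09 0.002 0.093 0;0.12 0.002 0.124 0;0.15 0.003 0.155 0;0.18 0.003 0.186 0;0.205 0.004 0.214 0;0.23 0.004 0.24 0;0.23 0.004 0.24 0"
}}

```text
clock: 37.17
tool_pos: [0.6105, 0.2212, 0.1224]
eef_rot: [-0.047, 0.926, 0.018, 0.374]
contact_force: [0.2, -0.7, -5.1]
opening: 0.291
finger_force: 45.0
```

Run:
```python
from legs import *
err();legs([[.608,.223,.1035]])
```

```text
padlock tilt 0.004 [-0.001  0.004 -0.032]
t 37.17 q [-0.12  1.   -0.78  2.25  2.27  1.15 -0.93] p [0.6105 0.2212 0.1224] tilt 0.769 az 0.099  yaxis [-0.101  0.995 -0.002] F [ 0.2 -0.7 -5.1] op 0.291 44.98964695259929
[0.608 0.223 0.104] units [0.049 0.007 0.04 ] rows 0.5
```

Call:
{"name": "send_rows", "arguments": {
  "rows": "0.007 0 0.007 0;0.014 0 0.014 0;0.021 0 0.021 0;0.028 0 0.028 0;0.034 0 0.035 0;0.038 0 0.039 0;0.038 0 0.039 0"
}}

```text
clock: 37.75
tool_pos: [0.6103, 0.2208, 0.1057]
eef_rot: [-0.047, 0.926, 0.018, 0.374]
contact_force: [0.2, 0.4, -4.8]
opening: 0.289
finger_force: 45.0
```

Call:
{"name": "send_rows", "arguments": {
  "rows": "0.002 0 0.002 0;0.004 0 0.004 0;0.004 0 0.004 0"
}}

```text
clock: 38.0
tool_pos: [0.6104, 0.2209, 0.1044]
eef_rot: [-0.047, 0.926, 0.018, 0.375]
contact_force: [0.5, -0.3, -4.1]
opening: 0.288
finger_force: 45.0
```

Run:
```python
from legs import *
err();st()
```

```text
padlock tilt 0.004 [-0.002  0.003 -0.032]
t 38.0 q [-0.12  1.04 -0.77  2.25  2.3   1.18 -0.95] p [0.6104 0.2209 0.1044] tilt 0.769 az 0.098  yaxis [-0.101  0.995 -0.003] F [ 0.5 -0.3 -4.1] op 0.288 44.989718701690435
```

Call:
{"name": "send_rows", "arguments": {
  "rows": "0.001 0 0.001 0;0.002 0 0.002 0;0.003 0 0.003 0;0.003 0 0.003 0"
}}

```text
clock: 38.33
tool_pos: [0.6104, 0.221, 0.1034]
eef_rot: [-0.047, 0.926, 0.018, 0.375]
contact_force: [-1.2, -0.3, -3.3]
opening: 0.292
finger_force: 45.0
```

Call:
{"name": "send_rows", "arguments": {
  "rows": "0.001 0 0.001 0;0.002 0 0.002 0;0.003 0 0.003 0;0.003 0 0.003 0"
}}

```text
clock: 38.67
tool_pos: [0.6103, 0.221, 0.1033]
eef_rot: [-0.048, 0.925, 0.018, 0.376]
contact_force: [-6.0, -2.6, 5.8]
opening: 0.292
finger_force: 45.0
```

Call:
{"name": "send_rows", "arguments": {
  "rows": "0 0 0 0;0 0 0 0;0 0 0 0;0 0 0 0;0 0 0 0",
  "jaw": -0.2
}}

```text
clock: 39.08
tool_pos: [0.6106, 0.2211, 0.1021]
eef_rot: [-0.047, 0.926, 0.018, 0.375]
contact_force: [-0.1, -0.3, 0.1]
opening: 0.597
finger_force: 0.0
```

Call:
{"name": "send_rows", "arguments": {
  "rows": "0 0 -0.05 0;0 0 -0.1 0;0 0 -0.17 0;0 0 -0.25 0;0 0 -0.33 0;0 0 -0.4 0;0 0 -0.4 0;0 0 -0.4 0"
}}

```text
clock: 39.75
tool_pos: [0.5275, 0.2133, 0.189]
eef_rot: [-0.048, 0.925, 0.018, 0.375]
contact_force: [0.5, -0.4, -0.7]
opening: 0.602
finger_force: 0.0
```

Run:
```python
from legs import *
st()
a,d=snap('wrist','w3');P=np.load('pics/w3.npz')['P']
m=(abs(P[...,2]-.12)<.004)&(abs(P[...,0]-.606)<.06)&(abs(P[...,1]-.22)<.05)
q=P[m];print(len(q),cv2.minAreaRect(q[:,:2].astype(np.float32)),q[:,2].mean())
a,d=snap('scene','s3')
```

```text
t 39.75 q [-0.18  0.85 -0.87  2.45  2.12  1.21 -1.05] p [0.5275 0.2133 0.189 ] tilt 0.771 az 0.100  yaxis [-0.102  0.995 -0.002] F [ 0.5 -0.4 -0.7] op 0.602 0.0
680 ((0.6066858768463135, 0.21960504353046417), (0.06832872331142426, 0.025928452610969543), 5.8694024085998535) 0.1190250434922606
```

View pics/s3.png

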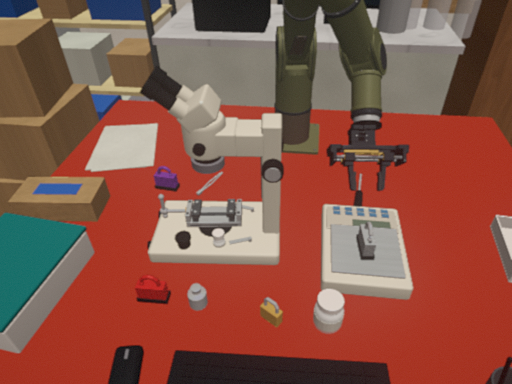

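The picture shows the padlock standing upright in the middle of the pan at (367,243). The vise is open and empty at (213,213), the other things are undisturbed, and the gripper is clear at (368,160).

```bash
python3 -c "
from h import *
print(finish_job())"
```

```text
the job is handed in; nothing more can be done
None
```

The padlock stands upright on the balance pan, measured within about 2 mm of the pan's centre. It was held only by its body, the vise is left open, nothing else looks moved in the last picture, and I handed the job in at about 40 s without seeing a verdict.

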